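# Lower the ratchet-held grow light over the seedling tray

## Robot

A 6-joint arm with a two-finger parallel gripper is mounted at the origin on the work surface. World frame = base frame: x ahead of the robot, y to its left, z up, the work surface at z = 0. Lengths are in m, angles in rad, forces in N, time in s.
With the tool pointing down it reaches from about 0.35 to 0.775 m from the base axis. Payload 7.3 kg.
Tool frame: the origin (TCP) lies between the finger pads; the fingertips stand robot.tcp_to_tips ahead of it and the grasp point (between the pads) lies 2 mm behind it (robot.tcp_to_tips is the distance from the TCP to the fingertips, in m); y points along the fingers, x is the direction in which the jaws open and shut, and the axes are right-handed (so a half turn about y gives the same grasp; the last joint's range is limited). The gripper opens to 92 mm and grips with 3 to 60 N. Pads are 19 mm wide; open, the fingers measure 130 mm over their backs; the gripper's body (75 mm by 190 mm) begins 47 mm behind the grasp point.
Start: joints at [-1.453, 0.342, 1.524, -0, 1.275, -0.146], TCP at [0.137, -0.507, 0.244] pointing down, gripper open.
Joint ranges: [-2.53, 2.53], [-0.77, 2.02], [0.04, 2.7], [-1, 4.14], [0.28, 2.66], [-3.11, 3.11]. Speed limits (rad/s): [2.57, 2.57, 3.14, 3.14, 3.14, 3.14].

## Interface

Orientations are given as [roll, pitch, yaw] about the fixed x, y, z axes, in that order (R = Rz(yaw) Ry(pitch) Rx(roll)).
In Python, from cell import status, read_camera, get_calibration, robot gives the robot as it stands.
- The arm moves only by the shell command python3 -m creep 'ROWS' [FORCE]. ROWS is JSON, a list of rows, each an object of numbers: "dx", "dy", "dz": the shift along the tool's x, y, z in m; "rx", "ry", "rz": the turn, a rotation vector about the tool's x, y, z in rad; "gripper": the opening, from 0 (shut) to 1 (fully open). A call has 1 to 20 rows; each row is the pose to reach, as a shift and turn from the pose commanded when the call began, along the tool's axes at that moment; what a row does not reach only later rows make up. A row lasts 1/8 s, in which the tool goes at most 62.5 mm and 10.7 degrees, less where a joint would pass 70% of its speed; a pose out of reach is approached as far as the arm can. A call with a gripper value outside its range is refused whole. The fingers move at their own pace and stop on an object; FORCE is the grip in N (left out, the last holds). Time passes only in rows, so rows that repeat a pose let the fingers close. It gives the time, the measured TCP pose, the force and the opening at its end, in the units of the state.
- status.observe(): the state, without advancing time (a new reading comes with each control period).
- read_camera(name): name is "side" or "top"; returns (picture, depth): 420x560x3 uint8, red, green, blue; 420x560 float32, m along the optical axis (not along the pixel's ray), 0 where there is no reading.
- get_calibration(name): a dict with "fx", "fy", "cx", "cy" (pixels), "D" ([k1, k2, p1, p2, k3] as OpenCV has them; the pictures are not rectified), "xyz" and "rotation" of the camera in the world. Camera axes: x right, y down, z forward; pixel columns grow to the right and rows downward; lengths in m; the calibration is good to about 2 mm. A picture is of the moment at which its call begins. get_calibration takes no time and is no camera call.
- robot.hand_in(): hands the job in, once; it reports no verdict.
The state is a dict: "time": time; "qpos": joint angles; "qvel": joint speeds; "joint_efforts": joint torques, N m; "tool_pos": TCP position; "tool_rot": TCP orientation; "contact_force": force on the tool from outside, world axes, zero at the start; "torque": the same for the moment, N m; "opening": finger opening in m.
Only numpy, scipy, OpenCV 4.12 (cv2) and the standard library are available. Lean on these libraries where they do the work, as an engineer would, in place of code of your own. Each camera call takes 0.05 s, during which the arm holds its last target.

## Task

Lower the grow light over the seedling tray until the stop collar on its mast rests lightly on the rubber buffer on top of the gear housing, then swing the release lever back so that the pawl lies on the ratchet wheel again, and let go. The light's weight pinches the pawl in the teeth: throw the release lever over first, then take the crank and ease it a little in the raising direction until the pawl jumps out, and wind the light down slowly, keeping the crank in hand until the buffer has taken the weight. Do not force the wheel back against the pawl, let the light run down by itself or wind the collar hard onto the buffer, and leave the tray, the pots and the widger where they are.

Things in the scene. Friction and masses are not known exactly. Their poses are not given: they have to be found in the camera images.
- stand: grow-light stand bolted to the counter: steel base plate 170 x 185 x 8 mm carrying a crank, a ratchet wheel and an aluminium gear housing, in that order along its y. Origin on the counter straight below the ratchet wheel's middle; x level, away from the robot (turned up to 15 degrees either way), y along the level shaft, z up. The shaft's axis crosses the z axis 150 mm above the counter
- crank_axis (a point): point on the shaft's axis (stand y -95 mm), the centre of the circle of grip_mid; fixed to the stand, with the stand's axes. Stand y of the parts, mm: grip -145 to -45, crank arm -43 to -37, ratchet wheel, pawl and lever -12 to 6, bearing plate 13 to 19 (60 wide, top 208 above the counter), housing 55 to 125, mast centre 90 (at x 38)
- grip_mid (a point): middle of the crank's grip, a black plastic cylinder 24 mm in diameter and 100 mm long lying parallel to the shaft; it spins freely on its spindle and goes round the shaft at 75 mm radius. At the start it is on the robot's side of the shaft, up to 50 degrees above or below the shaft's level. Room beside the crank arm: 52 mm from the grip's middle to the arm
- grip: the same crank grip as a body; origin on its axis, in line with the ratchet wheel's middle plane (95 mm from grip_mid along the shaft)
- shaft (a joint): turn of the shaft with wheel, pinion and crank, rad, 0 at the start; positive (about the stand's +y) lowers the light: the grip rises on the robot's side, passes over the top away from the robot and sinks on the far side. 1 rad = 20 mm of light. The light's weight pulls it to positive with 0.12 to 0.2 N m (1.6 to 2.7 N at the grip); let go with the pawl out, it runs down
- ratchet: dark steel ratchet wheel with 12 saw teeth, 70 mm over the tips, teeth 9 mm deep, keyed on the shaft; origin at its centre. It turns freely in the raising direction, and the undercut teeth catch the pawl in the lowering direction
- pawl_nose: the steel pawl, 30 mm long from its pin to its nose, lying in the teeth at the top of the wheel on the robot's side; origin on its pin, 43 mm above the shaft. The loaded tooth presses 4 to 6.5 N on it; more than about 30 N (about 10 N pushed at the grip in the lowering direction) is forcing it
- pawl (a joint): swing of the pawl relative to the release lever, rad; the two are joined by a spring. 0 to 0.3 with the lever at hold (by where on a tooth the pawl lies); about -0.8 when the lever is thrown but the pawl still is pinched in the teeth; about -0.3 when it has jumped clear
- release (a joint): swing of the release lever, rad: 0 = hold (lever leans towards the robot), 0.8 = thrown (leans away from the robot); end stops at both; stiff, stays where it is left, about 2 N at its tip to move. The pawl follows only when no tooth pinches it: ease the shaft about 0.03 to 0.2 rad in the raising direction
- release_tip (a point): centre of the 14 mm steel ball at the top of the release lever, 55 mm from the pawl's pin, about 243 mm above the counter, in the plane of the ratchet wheel (stand y = 0); it swings along the stand's x, about 43 mm from hold to thrown
- collar: dark steel stop collar 46 x 46 x 18 mm clamped on the mast above the gear housing and its buffer; origin at the middle of its underside; it goes down with the mast
- collar_under (a point): middle of the collar's underside
- guide: top of the gear housing: an aluminium plate 100 x 70 mm, 200 mm above the counter, with a black rubber buffer (42 x 42 mm, round the mast, 30 N/mm) on which the collar comes to rest. The buffer is screwed up to stand 2 to 14 mm proud; how far is not measured, so feel for it. It then bears the light's weight (5 to 10 N); over 40 N is winding hard (the crank multiplies a push at the grip by 3.75)
- housing_top (a point): point on the aluminium top plate of the gear housing (not on the buffer) straight below collar_under; axes as the stand; the collar starts 38 to 78 mm above it
- mast (a joint): descent of the 25 mm square mast with collar and light, m: 0 at the start, positive down; over 0.08 m/s is running down. The light, a flat head 120 x 300 mm, is carried from the mast's top (420 mm above the counter at the start) sideways towards the stand's +y, its underside 380 mm above the counter at the start
- tray: yellow plastic seedling tray 180 x 260 x 50 mm under the light, leave alone; origin at the middle of its underside
- pot0: terracotta pot 84 mm wide, 78 mm tall at the back of the counter, leave alone; origin at the middle of its underside
- pot1: terracotta pot 92 mm wide, 86 mm tall, the same
- pot2: terracotta pot 76 mm wide, 70 mm tall, the same
- widger: steel widger, a flat strip 200 x 18 x 4 mm lying on the counter by the tray on the robot's side, leave alone; origin near its middle, underside

How it is judged:
By the outcome, as a careful person would: the job done as asked, in the order asked, and still so for the second after the job is handed in, with the robot touching nothing.
It also fails if it takes over 72 s, if anything falls off the work surface, if the arm or the gripper's body presses on something with over 40 N, if the wrist force passes 120 N, or if a joint passes its speed limit or range.

## Working session

There is one attempt and no reset: what is moved stays moved. The work goes in short steps, Python scripts to look and compute and a shell command to move; the robot and the scene stay as the last step left them, time stands still between calls to the robot, and variables do not carry over. Pictures are saved under pics/ and viewed, and the job is handed in when it is done.

```bash
ls; mkdir -p pics; python3 - <<'E'
from cell import status, read_camera, get_calibration, robot
import cv2,numpy as np
print(status.observe()); print(robot.tcp_to_tips)
for n in("side","top"):
    p,d=read_camera(n); cv2.imwrite(f"pics/{n}0.png",p[:,:,::-1]); np.savez(f"{n}0.npz",p=p,d=d); print(n,get_calibration(n))
E
```

```text
pics
{'time': 0.0, 'qpos': array([-1.45300576e+00,  3.42731605e-01,  1.52501864e+00,  5.75516643e-06,
        1.27540068e+00, -1.46030186e-01]), 'qvel': array([-0.00074272, -0.00148903, -0.00110491, -0.00052278,  0.00151437,
       -0.00138611]), 'joint_efforts': array([-4.38348679e-04, -4.31243920e+01, -2.44222856e+01,  7.18801282e-02,
        5.60044439e-02, -1.52467323e-04]), 'tool_pos': array([ 0.13686715, -0.50644933,  0.24303977]), 'tool_rot': array([-1.57056413e+00,  1.54089184e-03, -1.30697707e+00]), 'contact_force': array([-0.23077976, -0.8363108 , -0.25492977]), 'torque': array([ 0.02709269, -0.00173466,  0.00524147]), 'opening': 0.09236224590858638}
0.017
side {'fx': 481.6467530142303, 'fy': 481.6467530142303, 'cx': 288.9253121683341, 'cy': 214.0261276304173, 'D': array([-0.10523621,  0.        ,  0.        ,  0.        ,  0.        ]), 'xyz': array([0.05054994, 0.60105402, 1.02997556]), 'rotation': array([-2.4055671 ,  0.01069108, -2.39333402])}
top {'fx': 471.15043922442106, 'fy': 471.15043922442106, 'cx': 275.77181575550827, 'cy': 213.231678633405, 'D': array([-0.05343171,  0.        ,  0.        ,  0.        ,  0.        ]), 'xyz': array([0.41534917, 0.03702593, 1.14035507]), 'rotation': array([-2.96986927,  0.01087751, -1.56178268])}
```

View pics/side0.png

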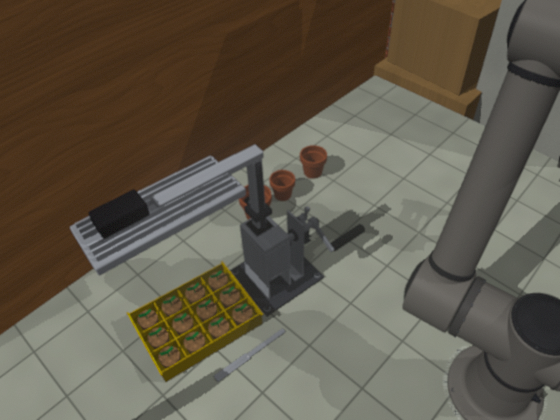

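View pics/top0.png

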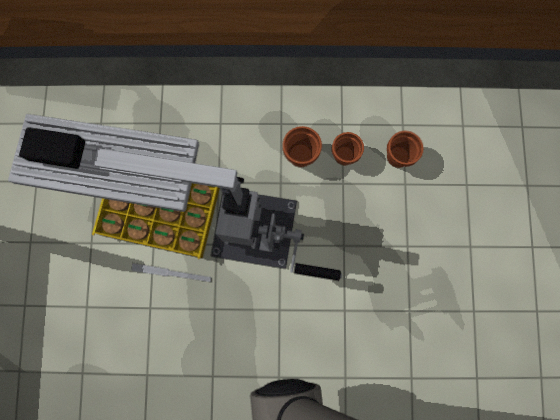

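The top view shows the stand at about (255,230), the black grip at (295–340, 265–275), the lever ball near (300,237), and the light at left. The pots are at the top and the widger is at (175,272). Next I'll enlarge and measure.

```bash
cat > h.py <<'E'
import numpy as np,cv2
from scipy.spatial.transform import Rotation as R
from cell import get_calibration
def cam(n):
    c=get_calibration(n); K=np.array([[c['fx'],0,c['cx']],[0,c['fy'],c['cy']],[0,0,1]]); return K,np.array(c['D']),np.array(c['xyz']),R.from_euler('xyz',c['rotation']).as_matrix()
def cloud(n,d):
    K,D,t,Rm=cam(n); h,w=d.shape
    uv=np.stack(np.meshgrid(np.arange(w),np.arange(h)),-1).reshape(-1,1,2).astype(float)
    r=cv2.undistortPoints(uv,K,D).reshape(-1,2)
    P=np.c_[r,np.ones(len(r))]*d.reshape(-1,1)
    return (P@Rm.T+t).reshape(h,w,3)
def proj(n,X):
    K,D,t,Rm=cam(n); X=np.atleast_2d(X)
    Xc=(X-t)@Rm
    return cv2.projectPoints(Xc,np.zeros(3),np.zeros(3),K,D)[0].reshape(-1,2)
def crop(p,x0,y0,x1,y1,s,f):
    cv2.imwrite(f,cv2.resize(p[y0:y1,x0:x1,::-1],None,fx=s,fy=s,interpolation=cv2.INTER_CUBIC))
E
python3 - <<'E'
from h import *
for n,b in(("side",(220,130,380,310)),("top",(200,170,350,290))):
    z=np.load(n+"0.npz"); s=3.3 if n=="side" else 5
    crop(z['p'],*b,s,f"pics/{n}0z.png")
    C=cloud(n,z['d'])
    pts={"side":[(300,350),(345,238),(265,235),(308,225)],"top":[(317,271),(300,237),(240,300),(330,274),(305,269)]}[n]
    for u,v in pts: print(n,(u,v),C[v,u].round(4))
E
```

```text
side (300, 350) [0.3855 0.2188 0.0008]
side (345, 238) [ 0.4612 -0.0269  0.1255]
side (265, 235) [0.5651 0.1386 0.2   ]
side (308, 225) [0.5364 0.0243 0.1589]
top (317, 271) [ 0.4664 -0.0399  0.1236]
top (300, 237) [ 0.5346 -0.0018  0.1647]
top (240, 300) [ 0.4021  0.1348 -0.0014]
top (330, 274) [ 0.4601 -0.0674  0.1272]
top (305, 269) [ 0.4706 -0.0142  0.1224]
```

```bash
python3 - <<'E'
from h import *
# black grip points
for n,b in(("side",(325,220,370,255)),("top",(290,255,345,282))):
    z=np.load(n+"0.npz"); C=cloud(n,z['d']); p=z['p'].astype(int)
    m=np.zeros(p.shape[:2],bool); m[b[1]:b[3],b[0]:b[2]]=1
    m&=(p.max(2)<60)&(C[...,2]>0.03)
    X=C[m]; c=np.median(X,0); print(n,m.sum(),c.round(4))
    u,s,vt=np.linalg.svd(X-X.mean(0),full_matrices=False); print(vt[0].round(4),s, np.ptp((X-c)@vt[0]), X.mean(0)+vt[0]*np.mean([((X-X.mean(0))@vt[0]).min(),((X-X.mean(0))@vt[0]).max()]))
E
```

```text
side 329 [ 0.4608 -0.036   0.1242]
[-0.3308  0.5741  0.749 ] [1.68819501 0.44720512 0.11613701] 1.2133608108057141 [0.27072729 0.29273149 0.55354597]
top 469 [ 0.4648 -0.04    0.1233]
[-0.0485  0.0864  0.9951] [1.76563313 0.61497067 0.1347289 ] 1.0384183397551432 [0.44115346 0.00263816 0.62282133]
```

View pics/side0z.png

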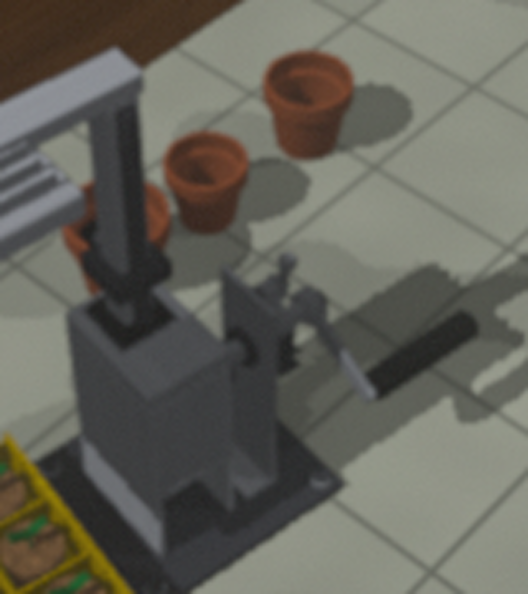

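View pics/top0z.png

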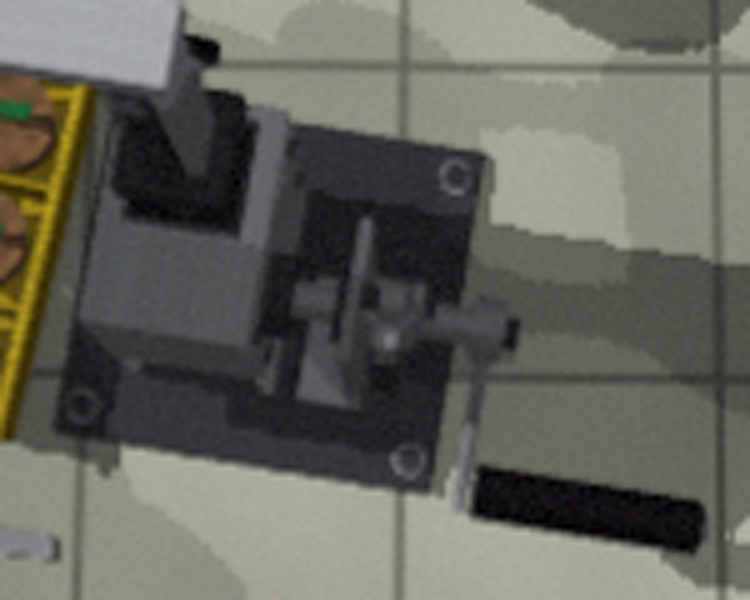

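```bash
cat >> h.py <<'E'
def onplane(n,uv,z):
    K,D,t,Rm=cam(n); r=cv2.undistortPoints(np.array(uv,float).reshape(-1,1,2),K,D).reshape(-1,2)
    d=np.c_[r,np.ones(len(r))]@Rm.T; return t+d*((z-t[2])/d[:,2])[:,None]
E
python3 - <<'E'
from h import *
C3=onplane("top",[(200+(x+.5)/5-.5,170+(y+.5)/5-.5) for x,y in[(435,490),(487,155),(55,432)]],0.008); print(C3.round(4))
a,b,c=C3; print(np.linalg.norm(b-a),np.linalg.norm(c-a), np.arctan2((b-a)[1],(b-a)[0]), np.arctan2((c-a)[1],(c-a)[0])-np.pi/2, "plate mid",(b+c)/2)
for n,b in(("side",(325,220,370,255)),("top",(290,255,345,282))):
    z=np.load(n+"0.npz"); C=cloud(n,z['d']); p=z['p'].astype(int)
    m=np.zeros(p.shape[:2],bool); m[b[1]:b[3],b[0]:b[2]]=1
    m&=(p.max(2)<60)&(C[...,2]>0.08)&(C[...,2]<.16)
    X=C[m]; c=X.mean(0); u,s,vt=np.linalg.svd(X-c,full_matrices=False); q=(X-c)@vt[0]
    print(n,m.sum(),vt[0].round(4),s,np.ptp(q),(c+vt[0]*(q.min()+q.max())/2).round(4))
    # housing top
    m=(abs(C[...,2]-.2)<.003)&(C[...,0]>.45)&(C[...,0]<.7)&(C[...,1]>.05)&(C[...,1]<.25)
    X=C[m][:,:2].astype(np.float32); r=cv2.minAreaRect(X); print("housing",m.sum(),np.median(C[m][:,2]),r,cv2.boxPoints(r).round(4).tolist())
    m=(C[...,2]>.215)&(C[...,2]<.32)&(C[...,0]>.5)&(C[...,0]<.65)&(C[...,1]>.04)&(C[...,1]<.25)
    X=C[m]; h,e=np.histogram(X[:,2],bins=np.arange(.215,.32,.004)); print(h)
    ball=(C[...,2]>.21)&(C[...,0]>.45)&(C[...,0]<.6)&(C[...,1]>-.04)&(C[...,1]<.06)&(C[...,2]<.27); X=C[ball]; print("ball",len(X),np.c_[X,np.argwhere(ball)][np.argsort(-X[:,2])][:25].round(4))
E
```

```text
[[ 4.798e-01  2.400e-02  8.000e-03]
 [ 6.434e-01 -6.000e-04  8.000e-03]
 [ 5.060e-01  2.072e-01  8.000e-03]]
0.16545938222174492 0.18500199416760285 -0.14939573031950545 -0.1419330625109001 plate mid [0.57468278 0.10327126 0.008     ]
side 327 [-0.1561 -0.9877 -0.0089] [0.51657114 0.11671116 0.05718709] 0.10163340742174312 [ 0.4607 -0.0386  0.1229]
housing 707 0.1992893488140164 ((0.5727801322937012, 0.10674821585416794), (0.12036352604627609, 0.1008705422282219), 81.16887664794922) [[0.513700008392334, 0.054999999701976776], [0.6133999824523926, 0.039500001817941666], [0.6319000124931335, 0.15850000083446503], [0.5321999788284302, 0.17399999499320984]]
[ 22  19  18   6   7   2   9  35  48  49 125  82  11  20  15  28  20  15
  24  14  23  21  14  22  18  27]
ball 37 [[5.219e-01 4.680e-02 2.503e-01 2.070e+02 3.070e+02]
 [5.238e-01 4.800e-02 2.499e-01 2.070e+02 3.060e+02]
 [5.234e-01 5.170e-02 2.499e-01 2.080e+02 3.050e+02]
 [5.256e-01 4.920e-02 2.495e-01 2.070e+02 3.050e+02]
 [5.254e-01 5.280e-02 2.493e-01 2.080e+02 3.040e+02]
 [5.225e-01 4.950e-02 2.487e-01 2.080e+02 3.060e+02]
 [5.2
[... 2166 characters left out ...]
2.770e+02]
 [5.240e-01 4.350e-02 2.487e-01 2.370e+02 2.780e+02]
 [5.201e-01 4.910e-02 2.487e-01 2.390e+02 2.750e+02]
 [5.240e-01 4.920e-02 2.483e-01 2.370e+02 2.750e+02]
 [5.183e-01 4.910e-02 2.479e-01 2.400e+02 2.750e+02]
 [5.260e-01 4.160e-02 2.478e-01 2.360e+02 2.790e+02]
 [5.183e-01 4.720e-02 2.477e-01 2.400e+02 2.760e+02]
 [5.279e-01 5.110e-02 2.477e-01 2.350e+02 2.740e+02]
 [5.241e-01 5.300e-02 2.474e-01 2.370e+02 2.730e+02]
 [5.203e-01 4.340e-02 2.472e-01 2.390e+02 2.780e+02]
 [5.242e-01 4.160e-02 2.469e-01 2.370e+02 2.790e+02]
 [5.222e-01 5.300e-02 2.469e-01 2.380e+02 2.730e+02]
 [5.223e-01 5.110e-02 2.467e-01 2.380e+02 2.740e+02]
 [5.262e-01 4.350e-02 2.466e-01 2.360e+02 2.780e+02]]
```

```bash
python3 - <<'E'
from h import *
from scipy.optimize import least_squares
for yaw in(-.155,):
  c,s=np.cos(yaw),np.sin(yaw); Rz=np.array([[c,-s,0],[s,c,0],[0,0,1]])
  for n,b in(("side",(325,220,370,255)),("top",(290,255,345,282))):
    z=np.load(n+"0.npz"); C=cloud(n,z['d']); p=z['p'].astype(int)
    m=np.zeros(p.shape[:2],bool); m[b[1]:b[3],b[0]:b[2]]=1
    m&=(p.max(2)<60)&(C[...,2]>0.08)&(C[...,2]<.16)
    Y=C[m]@Rz  # stand-aligned
    f=least_squares(lambda q:np.hypot(Y[:,0]-q[0],Y[:,2]-q[1])-.012,[Y[:,0].mean(),.11],loss='soft_l1',f_scale=.002)
    gx,gz=f.x; gy=(np.percentile(Y[:,1],1)+np.percentile(Y[:,1],99))/2
    dz=gz-.15; ox=gx+np.sqrt(.075**2-dz**2)
    o=Rz@[ox,gy+.095,0]; print(n,"grip mid",(Rz@[gx,gy,gz]).round(4),"crank ang deg",np.degrees(np.arcsin(dz/.075)),"origin",o.round(4),"resid",np.abs(f.fun).mean())
    Y=(C-o)@Rz
    # housing top extents, bearing plate, ball in stand coords
    q=Y[(abs(Y[...,2]-.2)<.004)&(Y[...,1]>.05)&(Y[...,1]<.14)&(abs(Y[...,0])<.1)]; print(" housing x",np.percentile(q[:,0],[1,99]).round(4),"y",np.percentile(q[:,1],[1,99]).round(4))
    q=Y[(abs(Y[...,2]-.208)<.004)&(Y[...,1]>.0)&(Y[...,1]<.03)&(abs(Y[...,0])<.06)]; print(" bearing",len(q),np.percentile(q[:,0],[1,99]).round(4),np.percentile(q[:,1],[1,99]).round(4))
    q=Y[(Y[...,2]>.233)&(Y[...,2]<.26)&(abs(Y[...,1])<.03)&(abs(Y[...,0])<.06)]
    f=least_squares(lambda t:np.linalg.norm(q-t,axis=1)-.007,[q[:,0].mean(),q[:,1].mean(),.243],loss='soft_l1',f_scale=.002); print(" ball",len(q),f.x.round(4),np.abs(f.fun).mean(),"world",(Rz@f.x+o).round(4))
    q=Y[(Y[...,2]>.23)&(Y[...,2]<.31)&(abs(Y[...,1]-.09)<.03)&(abs(Y[...,0]-.038)<.035)]; h,e=np.histogram(q[:,2],bins=np.arange(.23,.31,.003)); print(" collar",h, np.percentile(q[:,:2],[2,98],axis=0).round(4).tolist())
E
```

```text
side grip mid [ 0.4659 -0.04    0.1149] crank ang deg -27.88051734133914 origin [0.5461 0.0437 0.    ] resid 0.0012445393453128014
 housing x [-0.0326  0.0653] y [0.0571 0.1257]
 bearing 56 [-0.0307  0.0265] [0.0144 0.021 ]
 ball 29 [-0.023   0.0006  0.243 ] 0.0008837059853254263 world [0.5235 0.0477 0.243 ]
 collar [  8   1   1   4  10  24  25  32  50 113  48  10  14  12  10  20  14  16
  13  17  11  20  13  16   9  16] [[0.0127, 0.0708], [0.0708, 0.1137]]
top grip mid [ 0.4648 -0.0407  0.1133] crank ang deg -29.321654120002833 origin [0.544  0.0431 0.    ] resid 0.0012600281982864093
 housing x [-0.0283  0.0679] y [0.0563 0.1252]
 bearing 83 [-0.028   0.0287] [0.0139 0.0199]
 ball 45 [-0.0205  0.0009  0.2425] 0.0011337561671960145 world [0.524  0.0471 0.2425]
 collar [  0   0   0   0   4  11   6   9  40 158  58   6   5   6   4   5   8   3
   7   8   5   5   6   8   5   7] [[0.0166, 0.0679], [0.0615, 0.1123]]
```

```bash
cat >> h.py <<'E'
YAW=-.155; O=np.array([.545,.0432,0]); RZ=R.from_euler('z',YAW).as_matrix()
def s2w(p): return RZ@np.array(p)+O
def w2s(p): return (np.array(p)-O)@RZ
RT=R.from_matrix(RZ)*R.from_euler('x',-np.pi/2)
def rel(ps,Rt=RT):
    from cell import status
    o=status.observe(); R0=R.from_euler('xyz',o['tool_rot'])
    d=R0.inv().apply(s2w(ps)-o['tool_pos']); r=(R0.inv()*Rt).as_rotvec()
    print('d',d.round(4),'r',r.round(4))
def st():
    from cell import status
    o=status.observe(); print('t',round(o['time'],2),'stand',w2s(o['tool_pos']).round(4),'F_stand',(o['contact_force']@RZ).round(2),'T',(o['torque']@RZ).round(2),'rv',(RT.inv()*R.from_euler('xyz',o['tool_rot'])).as_rotvec().round(3),'open',round(o['opening'],4),'q',o['qpos'].round(3))
E
python3 -c "
from h import *
st(); rel([-.03,-.12,.34])"
```

```text
t 0.1 stand [-0.3184 -0.6061  0.2431] F_stand [ 0.52 -0.64  0.8 ] T [0.01 0.03 0.03] rv [1.000e-03 1.152e+00 1.000e-03] open 0.0917 q [-1.453  0.343  1.525 -0.     1.275 -0.146]
d [-0.327  -0.0963  0.4611] r [-1.000e-03 -1.152e+00 -1.100e-03]
```

```bash
python3 -m creep '[{"dx":0,"dy":-0.03,"dz":0.02,"ry":-0.1},{"dx":-0.03,"dy":-0.06,"dz":0.05,"ry":-0.22},{"dx":-0.06,"dy":-0.09,"dz":0.09,"ry":-0.34},{"dx":-0.09,"dy":-0.096,"dz":0.13,"ry":-0.46},{"dx":-0.12,"dy":-0.096,"dz":0.17,"ry":-0.58},{"dx":-0.15,"dy":-0.096,"dz":0.21,"ry":-0.7},{"dx":-0.18,"dy":-0.096,"dz":0.25,"ry":-0.82},{"dx":-0.21,"dy":-0.096,"dz":0.295,"ry":-0.94},{"dx":-0.24,"dy":-0.096,"dz":0.34,"ry":-1.05},{"dx":-0.27,"dy":-0.096,"dz":0.38,"ry":-1.152},{"dx":-0.3,"dy":-0.096,"dz":0.42,"ry":-1.152},{"dx":-0.327,"dy":-0.096,"dz":0.461,"ry":-1.152,"gripper":0.4},{"dx":-0.327,"dy":-0.096,"dz":0.461,"ry":-1.152,"gripper":0.4},{"dx":-0.327,"dy":-0.096,"dz":0.461,"ry":-1.152,"gripper":0.4}]' 20
python3 - <<'E'
from h import *
from cell import read_camera
st()
for n in("side","top"):
    p,d=read_camera(n); cv2.imwrite(f"pics/{n}1.png",p[:,:,::-1])
st(); rel([-.0217,-.004,.30])
E
```

```text
t 0.1 stand [-0.3184 -0.6061  0.2431] F_stand [ 0.52 -0.64  0.8 ] T [0.01 0.03 0.03] rv [1.000e-03 1.152e+00 1.000e-03] open 0.0917 q [-1.453  0.343  1.525 -0.     1.275 -0.146]
t 0.2 stand [-0.3183 -0.6062  0.2433] F_stand [-0.11  0.84 -0.16] T [-0.02 -0.01 -0.01] rv [1.000e-03 1.152e+00 1.000e-03] open 0.092 q [-1.453  0.342  1.525 -0.     1.275 -0.146]
d [-0.4296 -0.0562  0.5159] r [-6.000e-04 -1.152e+00 -7.000e-04]invalid input at $[0]: expected keys dx, dy, dz, rx, ry, rz, gripper
```

```bash
python3 -m creep '[{"dx":0,"dy":-0.03,"dz":0.02,"rx":0,"ry":-0.1,"rz":0,"gripper":1},{"dx":-0.03,"dy":-0.06,"dz":0.05,"rx":0,"ry":-0.22,"rz":0,"gripper":1},{"dx":-0.06,"dy":-0.09,"dz":0.09,"rx":0,"ry":-0.34,"rz":0,"gripper":1},{"dx":-0.09,"dy":-0.096,"dz":0.13,"rx":0,"ry":-0.46,"rz":0,"gripper":1},{"dx":-0.12,"dy":-0.096,"dz":0.17,"rx":0,"ry":-0.58,"rz":0,"gripper":1},{"dx":-0.15,"dy":-0.096,"dz":0.21,"rx":0,"ry":-0.7,"rz":0,"gripper":1},{"dx":-0.18,"dy":-0.096,"dz":0.25,"rx":0,"ry":-0.82,"rz":0,"gripper":1},{"dx":-0.21,"dy":-0.096,"dz":0.295,"rx":0,"ry":-0.94,"rz":0,"gripper":1},{"dx":-0.24,"dy":-0.096,"dz":0.34,"rx":0,"ry":-1.05,"rz":0,"gripper":1},{"dx":-0.27,"dy":-0.096,"dz":0.38,"rx":0,"ry":-1.152,"rz":0,"gripper":1},{"dx":-0.3,"dy":-0.096,"dz":0.42,"rx":0,"ry":-1.152,"rz":0,"gripper":0.4},{"dx":-0.327,"dy":-0.096,"dz":0.461,"rx":0,"ry":-1.152,"rz":0,"gripper":0.4},{"dx":-0.327,"dy":-0.096,"dz":0.461,"rx":0,"ry":-1.152,"rz":0,"gripper":0.4},{"dx":-0.327,"dy":-0.096,"dz":0.461,"rx":0,"ry":-1.152,"rz":0,"gripper":0.4}]' 20
python3 - <<'E'
from h import *
from cell import read_camera
st()
for n in("side","top"):
    p,d=read_camera(n); cv2.imwrite(f"pics/{n}1.png",p[:,:,::-1])
st(); rel([-.0217,-.004,.30])
E
```

```text
time: 1.95
tool_pos: [0.4963, -0.0711, 0.3394]
tool_rot: [-1.571, 0.001, -0.154]
contact_force: [0.0, -0.0, -0.7]
opening: 0.0563
t 1.95 stand [-0.0304 -0.1204  0.3394] F_stand [ 0.01 -0.01 -0.7 ] T [-0.04 -0.09  0.03] rv [-0.    -0.001  0.001] open 0.0563 q [-2.950e-01  2.410e-01  1.403e+00 -1.000e-03  1.499e+00 -1.400e-01]
t 2.05 stand [-0.0305 -0.1211  0.3398] F_stand [-0.42  1.37  0.36] T [ 0.04 -0.07  0.  ] rv [-0.     0.001  0.   ] open 0.0485 q [-0.296  0.24   1.403 -0.     1.499 -0.14 ]
d [0.0087 0.0397 0.1171] r [ 0.0004 -0.0012 -0.0002]
```

View pics/side1.png

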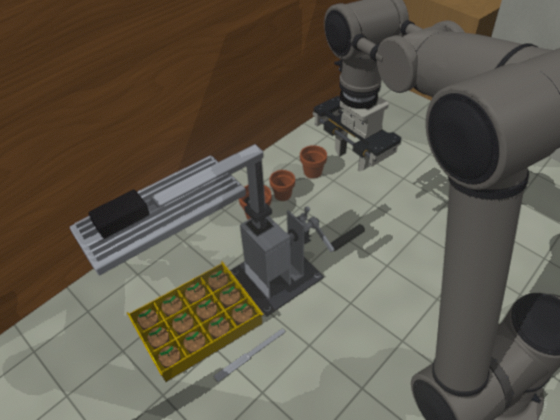

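View pics/top1.png

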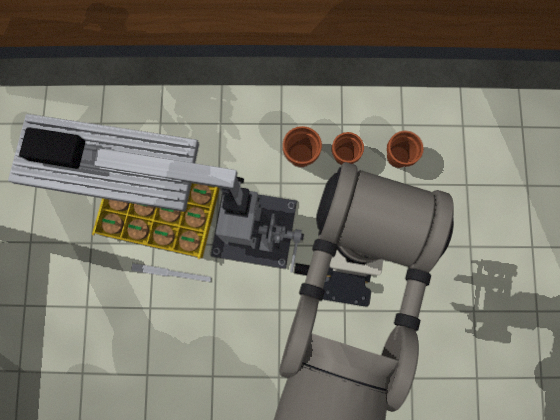

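```bash
python3 - <<'E'
from h import *
from cell import read_camera
for n in("side","top"):
    p,d=read_camera(n); np.savez(f"{n}1.npz",p=p,d=d); C=cloud(n,d); Y=(C-O)@RZ
    m=(d>0)&(Y[...,2]>.28)&(abs(Y[...,0])<.3)&(Y[...,1]<.05)&(Y[...,1]>-.4)
    q=Y[m]
    for z in np.arange(.28,.8,.03):
        a=q[(q[:,2]>=z)&(q[:,2]<z+.03)]
        if len(a)>5: print(n,z.round(2),len(a),'x',np.percentile(a[:,0],[1,99]).round(3),'y',np.percentile(a[:,1],[1,99]).round(3))
    m=(d>0)&(Y[...,2]>.3)&(Y[...,2]<.5)&(Y[...,1]>.05); q=Y[m]; print(n,'light',np.percentile(q,[1,99],axis=0).round(3))
E
```

```text
side 0.31 97 x [-0.072  0.01 ] y [-0.129 -0.108]
side 0.34 229 x [-0.074  0.011] y [-0.129 -0.107]
side 0.37 300 x [-0.119  0.053] y [-0.156 -0.083]
side 0.4 1167 x [-0.126  0.059] y [-0.154 -0.083]
side 0.43 1214 x [-0.125  0.063] y [-0.154 -0.084]
side 0.46 607 x [-0.082 -0.018] y [-0.154 -0.083]
side 0.49 493 x [-0.077 -0.004] y [-0.142 -0.081]
side 0.52 607 x [-0.071 -0.006] y [-0.14  -0.081]
side 0.55 584 x [-0.068  0.003] y [-0.127 -0.083]
side 0.58 364 x [-0.068 -0.002] y [-0.114 -0.058]
side 0.61 1186 x [-0.232  0.011] y [-0.158 -0.037]
side 0.64 3227 x [-0.253  0.01 ] y [-0.166 -0.036]
side 0.67 3614 x [-0.285 -0.008] y [-0.167 -0.034]
side 0.7 1618 x [-0.299 -0.197] y [-0.101 -0.035]
side 0.73 162 x [-0.3   -0.278] y [-0.097 -0.058]
side light [[-0.519  0.056  0.303]
 [ 0.901  0.444  0.495]]
top 0.4 550 x [-0.123 -0.076] y [-0.157 -0.09 ]
top 0.43 843 x [-0.123 -0.079] y [-0.156 -0.088]
top 0.46 662 x [-0.08  -0.058] y [-0.157 -0.087]
top 0.49 68 x [-0.079 -0.053] y [-0.154 -0.09 ]
top 0.52 166 x [-0.069 -0.054] y [-0.139 -0.09 ]
top 0.55 57 x [-0.067 -0.058] y [-0.124 -0.097]
top 0.58 88 x [-0.07  -0.063] y [-0.132 -0.099]
top 0.61 248 x [-0.193 -0.008] y [-0.158 -0.037]
top 0.64 5971 x [-0.213  0.013] y [-0.182 -0.04 ]
top 0.67 15353 x [-0.23   0.002] y [-0.178 -0.042]
top 0.7 2291 x [-0.23  -0.193] y [-0.121 -0.057]
top light [[-0.021  0.078  0.361]
 [ 0.097  0.444  0.45 ]]
```

The side view shows the gripper's long bar lying along stand x, clear of the mast. The pots and widger haven't moved. Moving over the lever ball next.

```bash
python3 -m creep '[{"dx":0.003,"dy":0,"dz":0.04,"rx":0,"ry":0,"rz":0,"gripper":0.4},{"dx":0.006,"dy":0.01,"dz":0.08,"rx":0,"ry":0,"rz":0,"gripper":0.4},{"dx":0.009,"dy":0.03,"dz":0.11,"rx":0,"ry":0,"rz":0,"gripper":0.4},{"dx":0.009,"dy":0.04,"dz":0.117,"rx":0,"ry":0,"rz":0,"gripper":0.4},{"dx":0.009,"dy":0.04,"dz":0.117,"rx":0,"ry":0,"rz":0,"gripper":0.4}]' 20
python3 - <<'E'
from h import *
from cell import read_camera
st()
p,d=read_camera("side"); crop(p,240,60,440,260,3,"pics/side2z.png")
rel([-.0217,-.004,.247])
E
```

```text
time: 2.78
tool_pos: [0.5232, 0.0426, 0.2992]
tool_rot: [-1.571, 0.001, -0.155]
contact_force: [-0.9, 0.5, 0.2]
opening: 0.0368
t 2.77 stand [-0.0214 -0.0039  0.2992] F_stand [-0.97  0.4   0.21] T [-0.05 -0.09  0.02] rv [-0.001  0.     0.001] open 0.0368 q [-6.400e-02  3.050e-01  1.423e+00 -1.000e-03  1.415e+00  9.100e-02]
d [-0.0006  0.0529  0.0003] r [ 0.0005 -0.0008  0.    ]
```

View pics/side2z.png

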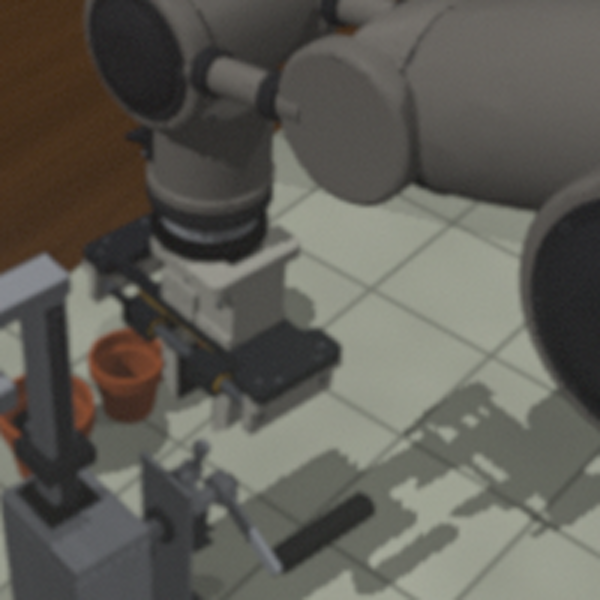

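The fingers at (180,380) and (228,400) straddle the ball at (200,452), with the mast well clear. Descending.

```bash
python3 -m creep '[{"dx":0,"dy":0.02,"dz":0,"rx":0,"ry":0,"rz":0,"gripper":0.4},{"dx":0,"dy":0.04,"dz":0,"rx":0,"ry":0,"rz":0,"gripper":0.4},{"dx":0,"dy":0.053,"dz":0,"rx":0,"ry":0,"rz":0,"gripper":0.4},{"dx":0,"dy":0.053,"dz":0,"rx":0,"ry":0,"rz":0,"gripper":0.4},{"dx":0.011,"dy":0.053,"dz":0,"rx":0,"ry":0,"rz":0,"gripper":0.4},{"dx":0.018,"dy":0.053,"dz":0,"rx":0,"ry":0,"rz":0,"gripper":0.4},{"dx":0.024,"dy":0.053,"dz":0,"rx":0,"ry":0,"rz":0,"gripper":0.4}]' 20
python3 -c "
from h import *
st()"
```

```text
time: 3.7
tool_pos: [0.548, 0.0395, 0.2471]
tool_rot: [-1.571, -0.001, -0.155]
contact_force: [-1.4, 0.2, 1.3]
opening: 0.0365
t 3.7 stand [ 0.0036 -0.0032  0.2471] F_stand [-1.39  0.    1.31] T [-0.01  0.29 -0.01] rv [-0.    -0.    -0.001] open 0.0365 q [-0.068  0.384  1.451 -0.     1.306  0.087]
```

```bash
python3 -m creep '[{"dx":0.007,"dy":0,"dz":0,"rx":0,"ry":0,"rz":0,"gripper":0.4},{"dx":0.014,"dy":0,"dz":0,"rx":0,"ry":0,"rz":0,"gripper":0.4},{"dx":0.02,"dy":0,"dz":0,"rx":0,"ry":0,"rz":0,"gripper":0.4},{"dx":0.024,"dy":0,"dz":0,"rx":0,"ry":0,"rz":0,"gripper":0.4},{"dx":0.027,"dy":0,"dz":0,"rx":0,"ry":0,"rz":0,"gripper":0.4}]' 20
python3 -c "
from h import *
st()"
python3 -m creep '[{"dx":0.001,"dy":0,"dz":0,"rx":0,"ry":0,"rz":0,"gripper":0.4},{"dx":0.002,"dy":0,"dz":0,"rx":0,"ry":0,"rz":0,"gripper":0.4}]' 20
python3 - <<'E'
from h import *
from cell import read_camera
st()
p,d=read_camera("side"); crop(p,240,60,440,260,3,"pics/side3z.png")
E
```

```text
time: 4.32
tool_pos: [0.5737, 0.0354, 0.2461]
tool_rot: [-1.571, 0.002, -0.155]
contact_force: [-7.6, 1.2, -1.6]
opening: 0.0369
t 4.33 stand [ 0.0296 -0.0033  0.2461] F_stand [-7.72  0.03 -1.55] T [-0.02  1.2  -0.02] rv [-0.    -0.     0.002] open 0.0369 q [-0.072  0.433  1.377 -0.     1.333  0.083]
time: 4.58
tool_pos: [0.574, 0.0354, 0.2459]
tool_rot: [-1.571, 0.006, -0.155]
contact_force: [-10.8, 0.9, -0.4]
opening: 0.0367
t 4.58 stand [ 0.0299 -0.0032  0.2459] F_stand [-10.76  -0.81  -0.42] T [-0.01  1.79 -0.03] rv [-0.    -0.     0.006] open 0.0367 q [-0.072  0.436  1.373  0.     1.338  0.083]
```

View pics/side3z.png

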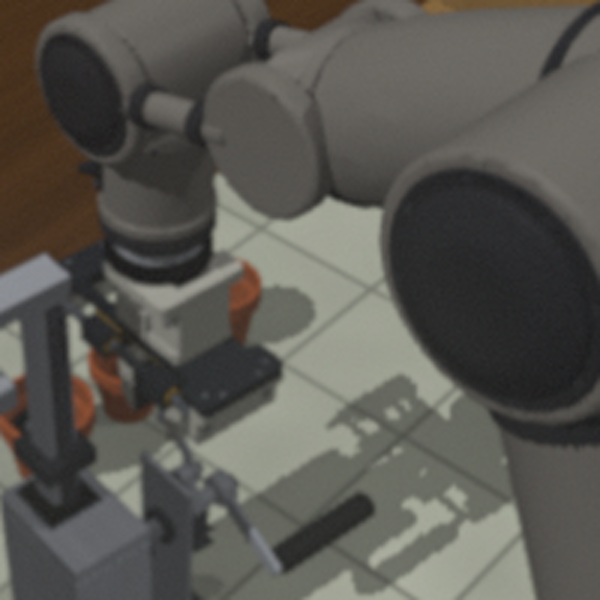

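The ball is held against the thrown stop: force rose to about 11 N and the TCP stopped at x≈30 mm. I'll back off, lift away and go over the crank grip.

```bash
python3 -m creep '[{"dx":-0.008,"dy":0,"dz":0,"rx":0,"ry":0,"rz":0,"gripper":0.4},{"dx":-0.01,"dy":-0.01,"dz":0,"rx":0,"ry":0,"rz":0,"gripper":0.4},{"dx":-0.01,"dy":-0.04,"dz":0,"rx":0,"ry":0,"rz":0,"gripper":0.4},{"dx":-0.02,"dy":-0.065,"dz":-0.01,"rx":0,"ry":0,"rz":0,"gripper":0.4},{"dx":-0.05,"dy":-0.07,"dz":-0.04,"rx":0,"ry":0,"rz":0,"gripper":0.4},{"dx":-0.08,"dy":-0.07,"dz":-0.08,"rx":0,"ry":0,"rz":0,"gripper":1},{"dx":-0.096,"dy":-0.07,"dz":-0.102,"rx":0,"ry":0,"rz":0,"gripper":1},{"dx":-0.096,"dy":-0.07,"dz":-0.102,"rx":0,"ry":0,"rz":0,"gripper":1},{"dx":-0.096,"dy":-0.07,"dz":-0.102,"rx":0,"ry":0,"rz":0,"gripper":1}]' 20
python3 - <<'E'
from h import *
from cell import read_camera
st()
for n,b in(("side",(240,60,440,260)),("top",(200,170,350,290))):
    p,d=read_camera(n); crop(p,*b,3 if n=="side" else 5,f"pics/{n}4z.png"); np.savez(f"{n}4.npz",p=p,d=d)
rel([-.0658,-.105,.112])
E
```

```text
time: 5.75
tool_pos: [0.4663, -0.0507, 0.3175]
tool_rot: [-1.571, -0.002, -0.155]
contact_force: [-0.2, 0.1, 0.5]
opening: 0.0722
t 5.75 stand [-0.0633 -0.1049  0.3175] F_stand [-0.21  0.04  0.46] T [-0.   -0.08  0.03] rv [ 0.     0.    -0.002] open 0.0722 q [-0.272  0.186  1.533  0.     1.421 -0.117]
d [-0.0026  0.2049 -0.0004] r [-0.0001  0.0009  0.0008]
```

View pics/side4z.png

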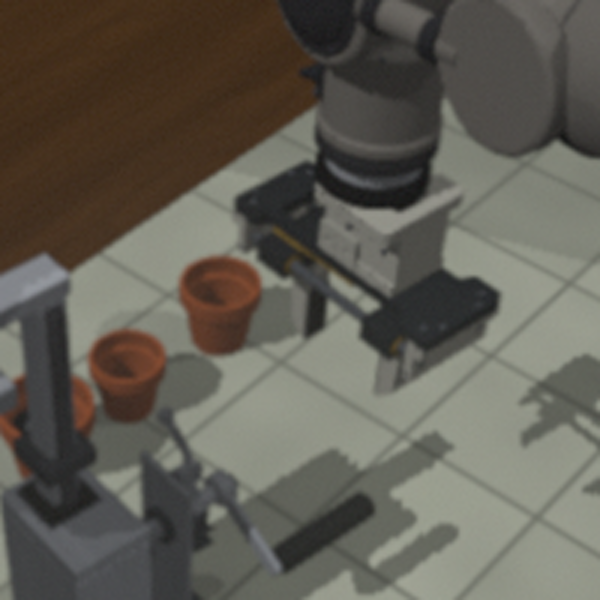

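View pics/top4z.png

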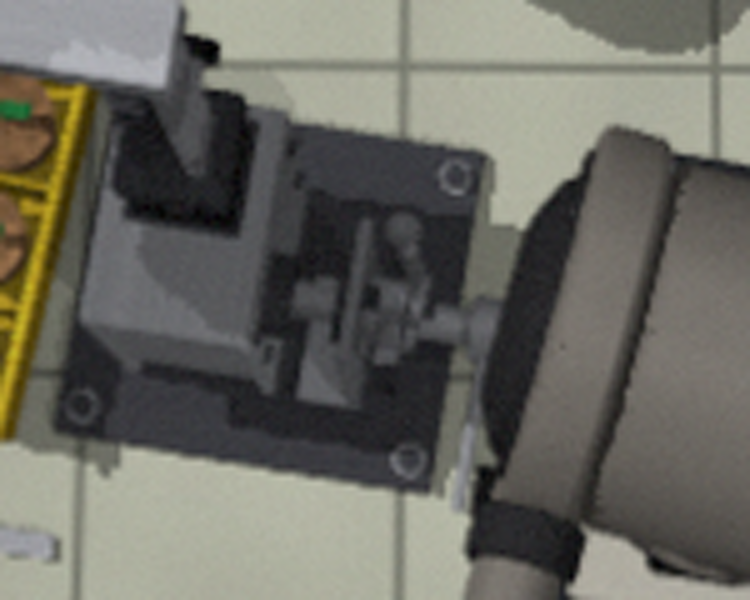

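The lever is thrown: the ball is at (165,415) in the side crop and (402,228) in the top crop. The crank hasn't moved. Lowering over the grip.

```bash
python3 -m creep '[{"dx":-0.0025,"dy":0.04,"dz":0,"rx":0,"ry":0,"rz":0,"gripper":1},{"dx":-0.0025,"dy":0.085,"dz":0,"rx":0,"ry":0,"rz":0,"gripper":1},{"dx":-0.0025,"dy":0.125,"dz":0,"rx":0,"ry":0,"rz":0,"gripper":1},{"dx":-0.0025,"dy":0.15,"dz":0,"rx":0,"ry":0,"rz":0,"gripper":1},{"dx":-0.0025,"dy":0.17,"dz":0,"rx":0,"ry":0,"rz":0,"gripper":1},{"dx":-0.0025,"dy":0.175,"dz":0,"rx":0,"ry":0,"rz":0,"gripper":1}]' 20
python3 - <<'E'
from h import *
from cell import read_camera
st()
p,d=read_camera("side"); crop(p,240,110,440,310,3,"pics/side5z.png")
rel([-.0658,-.105,.112])
E
```

```text
time: 6.6
tool_pos: [0.4628, -0.0498, 0.1404]
tool_rot: [-1.571, 0.003, -0.154]
contact_force: [-0.1, 0.1, 0.3]
opening: 0.0919
t 6.6 stand [-0.0668 -0.1046  0.1404] F_stand [-0.09  0.04  0.3 ] T [ 0.01 -0.13  0.03] rv [ 0.    -0.001  0.003] open 0.0919 q [-0.272  0.355  1.828 -0.     0.962 -0.118]
d [ 0.0009  0.0287 -0.0003] r [-0.0002  0.0009 -0.0018]
```

View pics/side5z.png

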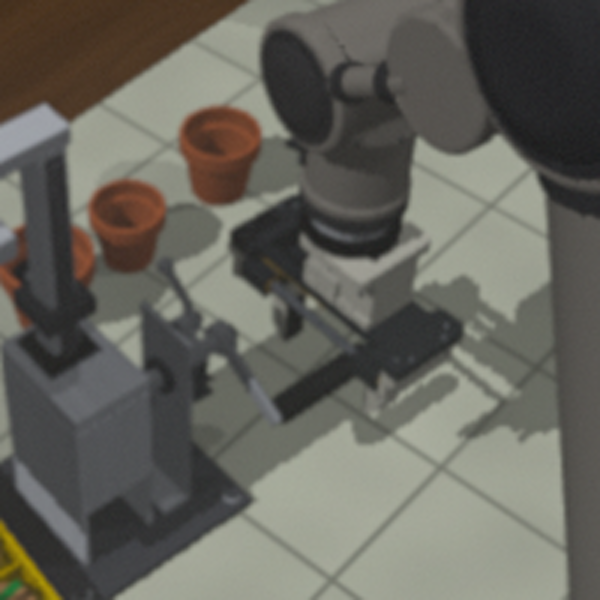

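```bash
python3 -m creep '[{"dx":0.001,"dy":0.012,"dz":0,"rx":0,"ry":0,"rz":0,"gripper":1},{"dx":0.001,"dy":0.024,"dz":0,"rx":0,"ry":0,"rz":0,"gripper":1},{"dx":0.001,"dy":0.0285,"dz":0,"rx":0,"ry":0,"rz":0,"gripper":1},{"dx":0.001,"dy":0.0285,"dz":0,"rx":0,"ry":0,"rz":0,"gripper":0.5},{"dx":0.001,"dy":0.0285,"dz":0,"rx":0,"ry":0,"rz":0,"gripper":0.36},{"dx":0.001,"dy":0.0285,"dz":0,"rx":0,"ry":0,"rz":0,"gripper":0.36},{"dx":0.001,"dy":0.0285,"dz":0,"rx":0,"ry":0,"rz":0,"gripper":0.36}]' 8
python3 - <<'E'
from h import *
st()
E
```

```text
time: 7.52
tool_pos: [0.4641, -0.0507, 0.1134]
tool_rot: [-1.571, -0.001, -0.155]
contact_force: [0.5, 0.5, 0.2]
opening: 0.0565
t 7.53 stand [-0.0655 -0.1053  0.1134] F_stand [0.4  0.53 0.17] T [ 0.04 -0.09 -0.01] rv [-0.     0.    -0.001] open 0.0565 q [-0.273  0.396  1.858 -0.     0.888 -0.118]
```

```bash
python3 -m creep '[{"dx":0,"dy":0.001,"dz":0,"rx":0,"ry":0,"rz":0,"gripper":0.36},{"dx":0,"dy":0.001,"dz":0,"rx":0,"ry":0,"rz":0,"gripper":0.36},{"dx":0,"dy":0.001,"dz":0,"rx":0,"ry":0,"rz":0,"gripper":0.28},{"dx":0,"dy":0.001,"dz":0,"rx":0,"ry":0,"rz":0,"gripper":0.26},{"dx":0,"dy":0.001,"dz":0,"rx":0,"ry":0,"rz":0,"gripper":0.2}]' 8
python3 - <<'E'
from h import *
st()
E
```

```text
time: 8.15
tool_pos: [0.4632, -0.0506, 0.1119]
tool_rot: [-1.571, 0.002, -0.155]
contact_force: [-2.7, -0.3, 0.2]
opening: 0.0239
t 8.15 stand [-0.0663 -0.1053  0.1119] F_stand [-2.6  -0.71  0.24] T [-0.18  0.39  0.03] rv [-0.    -0.     0.002] open 0.0239 q [-0.273  0.398  1.86  -0.     0.886 -0.118]
```

The fingers have closed on the 24 mm grip. I'll firm up the hold and compute the arc table.

```bash
python3 -m creep '[{"dx":0,"dy":0,"dz":0,"rx":0,"ry":0,"rz":0,"gripper":0.1},{"dx":0,"dy":0,"dz":0,"rx":0,"ry":0,"rz":0,"gripper":0.1},{"dx":0.0011,"dy":0.002,"dz":0,"rx":0,"ry":0,"rz":0,"gripper":0.1},{"dx":0.0023,"dy":0.0039,"dz":0,"rx":0,"ry":0,"rz":0,"gripper":0.1},{"dx":0.0031,"dy":0.0052,"dz":0,"rx":0,"ry":0,"rz":0,"gripper":0.1},{"dx":0.0031,"dy":0.0052,"dz":0,"rx":0,"ry":0,"rz":0,"gripper":0.1}]' 22
python3 - <<'E'
from h import *
from cell import read_camera
st()
p,d=read_camera("side"); crop(p,260,170,380,290,5,"pics/side6z.png")
p0=np.radians(-28.6)
for a in [.06,.08,.1,.12,.15,.18]:
    f=p0-a; print(a,'dx',round(-.075*(np.cos(f)-np.cos(p0)),4),'dy',round(-.075*(np.sin(f)-np.sin(p0)),4))
E
```

```text
time: 8.9
tool_pos: [0.4665, -0.0511, 0.1066]
tool_rot: [-1.571, 0.001, -0.155]
contact_force: [-5.6, -0.6, -1.8]
opening: 0.0235
t 8.9 stand [-0.0629 -0.1053  0.1066] F_stand [-5.41 -1.44 -1.76] T [-0.33  0.64  0.03] rv [-0.    -0.     0.001] open 0.0235 q [-0.272  0.411  1.857 -0.     0.875 -0.117]
0.06 dx 0.0023 dy 0.0039
0.08 dx 0.0031 dy 0.0051
0.1 dx 0.0039 dy 0.0064
0.12 dx 0.0048 dy 0.0076
0.15 dx 0.0061 dy 0.0094
0.18 dx 0.0075 dy 0.0112
```

View pics/side6z.png

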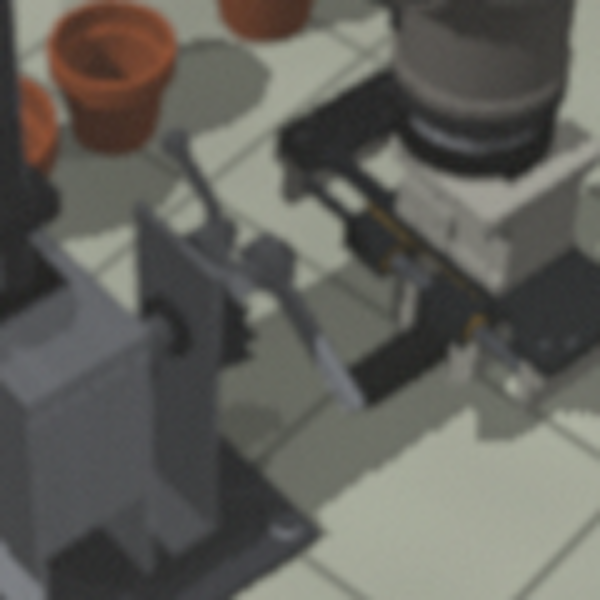

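```bash
python3 - <<'E'
from h import *
for nm,q in dict(pin=[0,-.003,.193],pinch=[-.0265,-.003,.179],out=[-.030,-.003,.193],tooth=[-.0175,-.003,.180],hub=[0,-.05,.15]).items():
    u=proj("side",s2w(q))[0]; print(nm,q,((u-[260,170]+.5)*5-.5).round(0), ((u-[240,110]+.5)*3-.5).round())
E
python3 - <<'E'
from h import *
from cell import read_camera
a=cv2.imread('pics/side5z.png'); a=a[150:450,60:360]
b=cv2.imread('pics/side6z.png')
# side5z crop origin 240,110 scale3 -> px (260..360,160..260)
p,d=read_camera("side"); 
q=cv2.imread('pics/side0.png')
s0=cv2.resize(q[180:240,285:335],None,fx=8,fy=8,interpolation=cv2.INTER_CUBIC); s1=cv2.resize(p[180:240,285:335,::-1],None,fx=8,fy=8,interpolation=cv2.INTER_CUBIC)
m=np.hstack([s0,s1])
m=cv2.convertScaleAbs(m,alpha=1.6,beta=0)
cv2.imwrite('pics/cmp6.png',m)
for nm,X in dict(pin=[0,-.003,.193],pinch=[-.0265,-.003,.179],out=[-.030,-.003,.193]).items():
    u=proj("side",s2w(X))[0]; print(nm,((u-[285,180]+.5)*8-.5).round())
E
```

```text
pin [0, -0.003, 0.193] [208. 239.] [184. 323.]
pinch [-0.0265, -0.003, 0.179] [244. 293.] [206. 355.]
out [-0.03, -0.003, 0.193] [249. 277.] [209. 346.]
tooth [-0.0175, -0.003, 0.18] [231. 280.] [199. 348.]
hub [0, -0.05, 0.15] [282. 253.] [229. 332.]
pin [133. 303.]
pinch [190. 388.]
out [199. 364.]
```

View pics/cmp6.png

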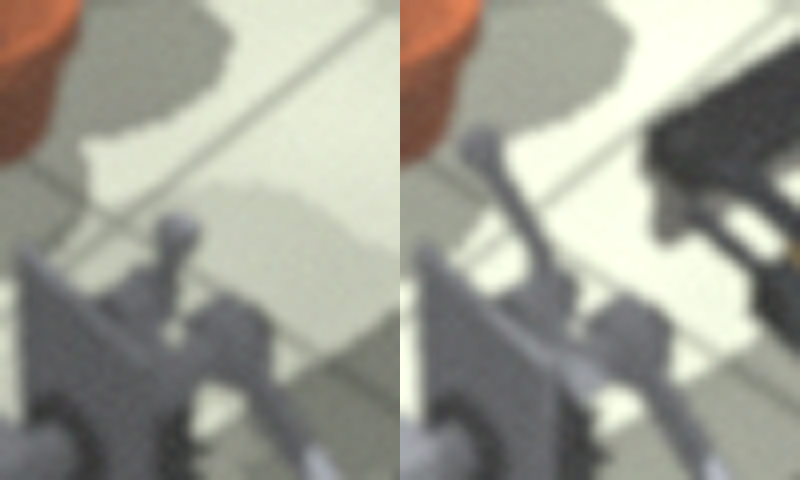

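```bash
python3 - <<'E'
from h import *
p=np.load('side4.npz')['p']
a=cv2.resize(p[180:240,285:335,::-1],None,fx=8,fy=8,interpolation=cv2.INTER_CUBIC)
cv2.imwrite('pics/cmp6b.png',cv2.convertScaleAbs(a,alpha=1.6))
E
```

```text
(no output)
```

View pics/cmp6b.png

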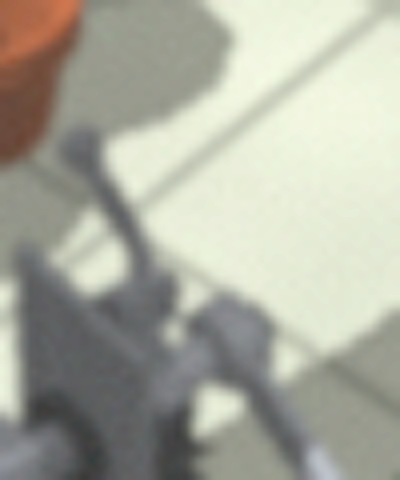

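The pawl has jumped clear: its bright bar now shows at (545–605, 330–385) in the right-hand half, and it was hidden before the easing. The force is about 5.5 N radially outward and 1.4 N tangential, so I'll wind a bit further out from the centre.

```bash
cat >> h.py <<'E'
def arc(cmd,c,phis,r=.075):
    for f in phis:
        a=np.radians(f); P=np.array([c[0]-r*np.cos(a),c[1]+r*np.sin(a)]); print(f,'dx',round(P[0]-cmd[0],4),'dy',round(cmd[1]-P[1],4),'abs',P.round(4))
E
python3 -c "
from h import *
arc((-.0627,.1057),(-.001,.1475),[-33,-30,-27,-24,-21,-18,-15])"
```

```text
-33 dx -0.0012 dy -0.001 abs [-0.0639  0.1067]
-30 dx -0.0033 dy -0.0043 abs [-0.066  0.11 ]
-27 dx -0.0051 dy -0.0078 abs [-0.0678  0.1135]
-24 dx -0.0068 dy -0.0113 abs [-0.0695  0.117 ]
-21 dx -0.0083 dy -0.0149 abs [-0.071   0.1206]
-18 dx -0.0096 dy -0.0186 abs [-0.0723  0.1243]
-15 dx -0.0107 dy -0.0224 abs [-0.0734  0.1281]
```

```bash
python3 -m creep '[{"dx":-0.0012,"dy":-0.001,"dz":0,"rx":0,"ry":0,"rz":0,"gripper":0.1},{"dx":-0.0033,"dy":-0.0043,"dz":0,"rx":0,"ry":0,"rz":0,"gripper":0.1},{"dx":-0.0051,"dy":-0.0078,"dz":0,"rx":0,"ry":0,"rz":0,"gripper":0.1},{"dx":-0.0068,"dy":-0.0113,"dz":0,"rx":0,"ry":0,"rz":0,"gripper":0.1},{"dx":-0.0083,"dy":-0.0149,"dz":0,"rx":0,"ry":0,"rz":0,"gripper":0.1},{"dx":-0.0096,"dy":-0.0186,"dz":0,"rx":0,"ry":0,"rz":0,"gripper":0.1},{"dx":-0.0107,"dy":-0.0224,"dz":0,"rx":0,"ry":0,"rz":0,"gripper":0.1}]' 22
python3 - <<'E'
from h import *
from cell import read_camera
st()
p,d=read_camera("side"); 
s1=cv2.resize(p[180:240,285:335,::-1],None,fx=8,fy=8,interpolation=cv2.INTER_CUBIC); cv2.imwrite('pics/s7.png',cv2.convertScaleAbs(s1,alpha=1.6)); st()
E
```

```text
time: 9.88
tool_pos: [0.4563, -0.0495, 0.1299]
tool_rot: [-1.571, -0.0, -0.155]
contact_force: [-4.1, -1.1, -0.9]
opening: 0.0233
t 9.88 stand [-0.0734 -0.1053  0.1299] F_stand [-3.84 -1.71 -0.86] T [-0.38  0.63  0.02] rv [-0. -0. -0.] open 0.0233 q [-0.275  0.359  1.859 -0.     0.924 -0.12 ]
t 9.93 stand [-0.0734 -0.1053  0.1303] F_stand [-6.24 -1.69  0.16] T [-0.37  0.83  0.06] rv [-0. -0. -0.] open 0.0235 q [-0.275  0.358  1.859 -0.     0.924 -0.12 ]
```

View pics/s7.png

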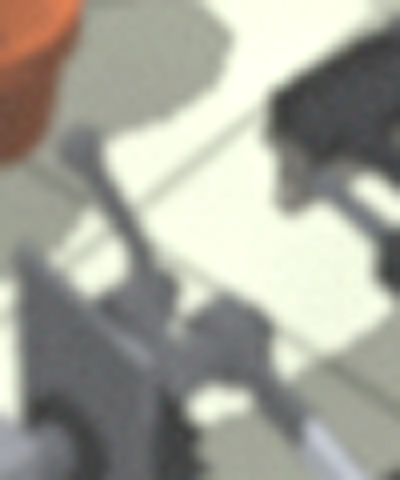

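```bash
cat >> h.py <<'E'
def collar(n="side"):
    from cell import read_camera
    p,d=read_camera(n); Y=(cloud(n,d)-O)@RZ
    q=Y[(Y[...,2]>.205)&(Y[...,2]<.31)&(abs(Y[...,1]-.09)<.03)&(abs(Y[...,0]-.038)<.035)]
    h,e=np.histogram(q[:,2],bins=np.arange(.205,.31,.001)); hs=np.convolve(h,np.ones(4),'same'); i=hs.argmax()
    w=q[abs(q[:,2]-e[i])<.004,2]; print(n,'collar top',np.median(w).round(4),len(w)); return p,d,Y
E
python3 - <<'E'
from h import *
import cell
# start reference
for n in("side","top"):
    z=np.load(n+"0.npz"); import types
    cell.read_camera=lambda m:(z['p'],z['d']); collar(n)
E
python3 - <<'E'
from h import *
p,d,Y=collar("side"); np.savez("side7.npz",p=p,d=d); collar("top")
for f in("side4.npz","side7.npz"):
    dd=np.load(f)['d']; Y=(cloud("side",dd)-O)@RZ
    q=Y[(Y[...,0]>-.045)&(Y[...,0]<-.004)&(Y[...,1]>-.02)&(Y[...,1]<.012)&(Y[...,2]>.15)]
    print(f,len(q)); print(q[np.argsort(q[:,0])].round(3)[::2].tolist())
E
```

```text
side collar top 0.2585 196
top collar top 0.2588 251
side collar top 0.2532 175
top collar top 0.2537 248
side4.npz 115
[[-0.037, -0.003, 0.16], [-0.032, 0.005, 0.154], [-0.031, 0.001, 0.154], [-0.03, 0.007, 0.154], [-0.028, 0.004, 0.153], [-0.028, 0.002, 0.169], [-0.027, 0.004, 0.171], [-0.027, 0.007, 0.162], [-0.026, 0.004, 0.159], [-0.026, -0.003, 0.161], [-0.026, -0.003, 0.168], [-0.026, 0.003, 0.165], [-0.026, -0.003, 0.157], [-0.026, -0.003, 0.164], [-0.026, -0.0, 0.155], [-0.025, 0.006, 0.156], [-0.025, -0.001, 0.172], [-0.024, 0.002, 0.17], [-0.024, 0.008, 0.156], [-0.023, 0.007, 0.158], [-0.023, 0.001, 0.172], [-0.023, 0.007, 0.165], [-0.022, 0.007, 0.183], [-0.022, 0.0, 0.174], [-0.022, 0.006, 0.174], [-0.021, -0.001, 0.176], [-0.02, -0.001, 0.178], [-0.02, -0.005, 0.175], [-0.018, 0.0, 0.185], [-0.018, -0.003, 0.182], [-0.018, 0.003, 0.179], [-0.015, -0.002, 0.184], [-0.015, -0.003, 0.187], [-0.014, -0.0, 0.188], [-0.014, -0.004, 0.189], [-0.013, 0.002, 0.185], [-0.012, 0.005, 0.193], [-0.012, -0.002, 0.188], [-0.011, 0.001, 0.193], [-0.011, -0.008, 0.194], [-0.01, -0.009,
[... 1202 characters left out ...]
], [-0.022, 0.003, 0.19], [-0.022, -0.003, 0.193], [-0.021, 0.006, 0.185], [-0.021, 0.002, 0.167], [-0.021, 0.005, 0.176], [-0.02, -0.001, 0.193], [-0.019, 0.001, 0.193], [-0.018, 0.006, 0.196], [-0.017, 0.003, 0.193], [-0.017, -0.001, 0.197], [-0.015, 0.001, 0.193], [-0.015, 0.006, 0.193], [-0.014, 0.003, 0.197], [-0.012, -0.005, 0.194], [-0.012, 0.004, 0.193], [-0.011, 0.0, 0.196], [-0.01, -0.003, 0.197], [-0.01, -0.009, 0.189], [-0.01, -0.006, 0.197], [-0.009, -0.004, 0.202], [-0.009, -0.01, 0.198], [-0.009, -0.007, 0.199], [-0.008, 0.004, 0.196], [-0.008, 0.007, 0.194], [-0.007, 0.006, 0.2], [-0.006, -0.003, 0.197], [-0.006, 0.003, 0.197], [-0.006, -0.01, 0.202], [-0.005, -0.014, 0.195]]
```

```bash
python3 - <<'E'
from h import *
for f in("side0","side4","side7","top0"):
    n=f[:-1]; d=np.load(f+".npz")['d']; Y=(cloud(n,d)-O)@RZ
    h=[]
    for lo,hi in((-.045,.012),(.018,.058)):
        q=Y[(Y[...,0]>lo)&(Y[...,0]<hi)&(Y[...,1]>.07)&(Y[...,1]<.11)&(Y[...,2]>.19)&(Y[...,2]<.235)]
        print(f,lo,np.histogram(q[:,2],bins=np.arange(.192,.236,.002))[0])
E
python3 -c "
from h import *
arc((-.0734,.1283),(-.002,.1475),range(-12,34,3))"
```

```text
side0 -0.045 [  9  14  66 120  78   9   0   0   0   0   0   0   0   0   0   0   0   0
   0   0   0]
side0 0.018 [ 0  0  2  2  1  3 23 39 18  9  6 10  7  9  8  7  7  6  3  4  2]
side4 -0.045 [  8  15  57 140  61  11   0   0   0   0   0   0   0   0   0   0   0   0
   0   0   0]
side4 0.018 [ 0  0  1  1  2  3 25 32 23  8  6  5  8  7 12  4  9  4  3  4  1]
side7 -0.045 [  3  15  56 130  76   6   0   0   0   0   0   0   0   0   0   0   0   0
   0   0   0]
side7 0.018 [ 0  0  2  2  2  2 13 45 22 10 10  9  3  3  6  4  4  3  0  2  0]
top0 -0.045 [  4   9  81 170 121  26   1   0   0   0   0   0   0   0   0   0   0   0
   0   0   0]
top0 0.018 [ 0  0  0  0  1  3  6 15 15  4  1  3  0  0  1  0  0  0  0  0  0]
-12 dx -0.002 dy -0.0036 abs [-0.0754  0.1319]
-9 dx -0.0027 dy -0.0075 abs [-0.0761  0.1358]
-6 dx -0.0032 dy -0.0114 abs [-0.0766  0.1397]
-3 dx -0.0035 dy -0.0153 abs [-0.0769  0.1436]
0 dx -0.0036 dy -0.0192 abs [-0.077   0.1475]
3 dx -0.0035 dy -0.0231 abs [-0.0769  0.1514]
6 dx -0.0032 dy -0.027 abs [-0.0766  0.1553]
9 dx -0.0027 dy -0.0309 abs [-0.0761  0.1592]
12 dx -0.002 dy -0.0348 abs [-0.0754  0.1631]
15 dx -0.001 dy -0.0386 abs [-0.0744  0.1669]
18 dx 0.0001 dy -0.0424 abs [-0.0733  0.1707]
21 dx 0.0014 dy -0.0461 abs [-0.072   0.1744]
24 dx 0.0029 dy -0.0497 abs [-0.0705  0.178 ]
27 dx 0.0046 dy -0.0532 abs [-0.0688  0.1815]
30 dx 0.0064 dy -0.0567 abs [-0.067  0.185]
33 dx 0.0085 dy -0.06 abs [-0.0649  0.1883]
```

The pawl is out (nose at z≈187 mm against 171 before). The collar has come down 5.2 mm for the 0.26 rad wound. The depth image puts the buffer top about 8 mm proud, so I expect contact near 33 mm of descent (grip about 66° above level). Winding on.

```bash
python3 -m creep '[{"dx":-0.0015,"dy":-0.0036,"dz":0,"rx":0,"ry":0,"rz":0,"gripper":0.1},{"dx":-0.0027,"dy":-0.0075,"dz":0,"rx":0,"ry":0,"rz":0,"gripper":0.1},{"dx":-0.0032,"dy":-0.0114,"dz":0,"rx":0,"ry":0,"rz":0,"gripper":0.1},{"dx":-0.0035,"dy":-0.0153,"dz":0,"rx":0,"ry":0,"rz":0,"gripper":0.1},{"dx":-0.0036,"dy":-0.0192,"dz":0,"rx":0,"ry":0,"rz":0,"gripper":0.1},{"dx":-0.0035,"dy":-0.0231,"dz":0,"rx":0,"ry":0,"rz":0,"gripper":0.1},{"dx":-0.0032,"dy":-0.027,"dz":0,"rx":0,"ry":0,"rz":0,"gripper":0.1}]' 22
python3 - <<'E'
from h import *
st()
E
```

```text
time: 10.9
tool_pos: [0.454, -0.0491, 0.1569]
tool_rot: [-1.571, -0.002, -0.155]
contact_force: [3.4, -0.2, 0.6]
opening: 0.0233
t 10.9 stand [-0.0756 -0.1052  0.1569] F_stand [3.42 0.38 0.62] T [ 0.1  -0.65 -0.05] rv [-0.     0.    -0.002] open 0.0233 q [-0.276  0.315  1.833  0.     0.992 -0.121]
```

```bash
python3 -c "
from h import *
arc((-.0766,.1551),(-.0013,.1475),range(9,49,3))"
```

```text
9 dx 0.0012 dy -0.0041 abs [-0.0754  0.1592]
12 dx 0.0019 dy -0.008 abs [-0.0747  0.1631]
15 dx 0.0029 dy -0.0118 abs [-0.0737  0.1669]
18 dx 0.004 dy -0.0156 abs [-0.0726  0.1707]
21 dx 0.0053 dy -0.0193 abs [-0.0713  0.1744]
24 dx 0.0068 dy -0.0229 abs [-0.0698  0.178 ]
27 dx 0.0085 dy -0.0264 abs [-0.0681  0.1815]
30 dx 0.0103 dy -0.0299 abs [-0.0663  0.185 ]
33 dx 0.0124 dy -0.0332 abs [-0.0642  0.1883]
36 dx 0.0146 dy -0.0365 abs [-0.062   0.1916]
39 dx 0.017 dy -0.0396 abs [-0.0596  0.1947]
42 dx 0.0196 dy -0.0426 abs [-0.057   0.1977]
45 dx 0.0223 dy -0.0454 abs [-0.0543  0.2005]
48 dx 0.0251 dy -0.0481 abs [-0.0515  0.2032]
```

```bash
python3 -m creep '[{"dx":0.0012,"dy":-0.0041,"dz":0,"rx":0,"ry":0,"rz":0,"gripper":0.1},{"dx":0.0019,"dy":-0.008,"dz":0,"rx":0,"ry":0,"rz":0,"gripper":0.1},{"dx":0.0029,"dy":-0.0118,"dz":0,"rx":0,"ry":0,"rz":0,"gripper":0.1},{"dx":0.004,"dy":-0.0156,"dz":0,"rx":0,"ry":0,"rz":0,"gripper":0.1},{"dx":0.0053,"dy":-0.0193,"dz":0,"rx":0,"ry":0,"rz":0,"gripper":0.1},{"dx":0.0068,"dy":-0.0229,"dz":0,"rx":0,"ry":0,"rz":0,"gripper":0.1},{"dx":0.0085,"dy":-0.0264,"dz":0,"rx":0,"ry":0,"rz":0,"gripper":0.1},{"dx":0.0103,"dy":-0.0299,"dz":0,"rx":0,"ry":0,"rz":0,"gripper":0.1}]' 22
python3 - <<'E'
from h import *
st(); collar("side"); st()
E
```

```text
time: 11.9
tool_pos: [0.4637, -0.0506, 0.1865]
tool_rot: [-1.571, -0.0, -0.155]
contact_force: [4.9, -0.0, -1.7]
opening: 0.0234
t 11.9 stand [-0.0658 -0.1052  0.1865] F_stand [ 4.86  0.75 -1.66] T [ 0.19 -0.86 -0.03] rv [ 0.  0. -0.] open 0.0234 q [-0.273  0.295  1.766  0.     1.08  -0.118]
side collar top 0.2379 185
t 11.95 stand [-0.0654 -0.1053  0.1869] F_stand [ 4.58  0.46 -0.27] T [ 0.2  -0.71 -0.05] rv [-0.     0.    -0.001] open 0.0236 q [-0.273  0.294  1.765  0.     1.081 -0.118]
```

```bash
python3 -c "
from h import *
arc((-.0663,.185),(-.0004,.147),range(33,55,3))"
```

```text
33 dx 0.003 dy -0.0028 abs [-0.0633  0.1878]
36 dx 0.0052 dy -0.0061 abs [-0.0611  0.1911]
39 dx 0.0076 dy -0.0092 abs [-0.0587  0.1942]
42 dx 0.0102 dy -0.0122 abs [-0.0561  0.1972]
45 dx 0.0129 dy -0.015 abs [-0.0534  0.2   ]
48 dx 0.0157 dy -0.0177 abs [-0.0506  0.2027]
51 dx 0.0187 dy -0.0203 abs [-0.0476  0.2053]
54 dx 0.0218 dy -0.0227 abs [-0.0445  0.2077]
```

```bash
python3 -m creep '[{"dx":0.003,"dy":-0.0028,"dz":0,"rx":0,"ry":0,"rz":0,"gripper":0.1},{"dx":0.0052,"dy":-0.0061,"dz":0,"rx":0,"ry":0,"rz":0,"gripper":0.1},{"dx":0.0076,"dy":-0.0092,"dz":0,"rx":0,"ry":0,"rz":0,"gripper":0.1},{"dx":0.0102,"dy":-0.0122,"dz":0,"rx":0,"ry":0,"rz":0,"gripper":0.1},{"dx":0.0129,"dy":-0.015,"dz":0,"rx":0,"ry":0,"rz":0,"gripper":0.1},{"dx":0.0157,"dy":-0.0177,"dz":0,"rx":0,"ry":0,"rz":0,"gripper":0.1},{"dx":0.0157,"dy":-0.0177,"dz":0,"rx":0,"ry":0,"rz":0,"gripper":0.1}]' 22
python3 - <<'E'
from h import *
st(); collar("side"); st(); collar("top"); st()
E
```

```text
time: 12.82
tool_pos: [0.4793, -0.0532, 0.2044]
tool_rot: [-1.571, -0.001, -0.155]
contact_force: [-3.2, -1.2, 4.6]
opening: 0.0232
t 12.82 stand [-0.0501 -0.1054  0.2044] F_stand [-2.99 -1.66  4.57] T [-0.13  0.27  0.  ] rv [-0.    -0.    -0.001] open 0.0232 q [-0.269  0.302  1.7   -0.     1.139 -0.114]
side collar top 0.2316 170
t 12.88 stand [-0.0502 -0.1053  0.2043] F_stand [-3.07 -1.34  5.12] T [-0.22  0.29 -0.01] rv [-0. -0. -0.] open 0.0236 q [-0.269  0.302  1.7   -0.     1.139 -0.114]
top collar top 0.232 228
t 12.93 stand [-0.0503 -0.1054  0.2043] F_stand [-2.49 -0.38  4.55] T [-0.15  0.21  0.02] rv [-0. -0. -0.] open 0.0231 q [-0.269  0.302  1.7   -0.     1.139 -0.114]
```

```bash
cat >> h.py <<'E'
def ft(phi,n=8):
    from cell import status,read_camera
    F=[];P=[]
    for i in range(n):
        read_camera("side"); o=status.observe(); F.append(o['contact_force']@RZ); P.append(w2s(o['tool_pos']))
    F=np.mean(F,0); P=np.mean(P,0); a=np.radians(phi)
    print('t',round(o['time'],2),'F',F.round(2),'sd',(np.std(F)).round(1),'tang',round(F[0]*np.sin(a)+F[2]*np.cos(a),2),'rad',round(-F[0]*np.cos(a)+F[2]*np.sin(a),2),'P',P.round(5),'phi',np.degrees(np.arctan2(P[2]-.148,-P[0])).round(2))
E
python3 -c "
from h import *
ft(48,4)
arc((-.0506,.2027),(-.0007,.1475),[49.5,51,52.5,54,55.5,57,58,59,60])"
```

```text
t 13.12 F [-2.89 -1.3   5.19] sd 3.5 tang 1.32 rad 5.79 P [-0.05036 -0.10536  0.2042 ] phi 48.14
49.5 dx 0.0012 dy -0.0018 abs [-0.0494  0.2045]
51 dx 0.0027 dy -0.0031 abs [-0.0479  0.2058]
52.5 dx 0.0042 dy -0.0043 abs [-0.0464  0.207 ]
54 dx 0.0058 dy -0.0055 abs [-0.0448  0.2082]
55.5 dx 0.0074 dy -0.0066 abs [-0.0432  0.2093]
57 dx 0.0091 dy -0.0077 abs [-0.0415  0.2104]
58 dx 0.0102 dy -0.0084 abs [-0.0404  0.2111]
59 dx 0.0113 dy -0.0091 abs [-0.0393  0.2118]
60 dx 0.0124 dy -0.0098 abs [-0.0382  0.2125]
```

```bash
python3 -m creep '[{"dx":0.0012,"dy":-0.0018,"dz":0,"rx":0,"ry":0,"rz":0,"gripper":0.1},{"dx":0.0027,"dy":-0.0031,"dz":0,"rx":0,"ry":0,"rz":0,"gripper":0.1},{"dx":0.0042,"dy":-0.0043,"dz":0,"rx":0,"ry":0,"rz":0,"gripper":0.1},{"dx":0.0058,"dy":-0.0055,"dz":0,"rx":0,"ry":0,"rz":0,"gripper":0.1},{"dx":0.0074,"dy":-0.0066,"dz":0,"rx":0,"ry":0,"rz":0,"gripper":0.1},{"dx":0.0091,"dy":-0.0077,"dz":0,"rx":0,"ry":0,"rz":0,"gripper":0.1},{"dx":0.0091,"dy":-0.0077,"dz":0,"rx":0,"ry":0,"rz":0,"gripper":0.1}]' 22
python3 - <<'E'
from h import *
ft(57,6); collar("side"); collar("side"); collar("top")
arc((-.0415,.2104),(-.0007,.1475),[58,59,60,61,62,63])
E
```

```text
time: 14.0
tool_pos: [0.4883, -0.0545, 0.2118]
tool_rot: [-1.571, -0.001, -0.155]
contact_force: [1.8, -1.3, 0.4]
opening: 0.0232
t 14.3 F [ 1.99 -0.64 -0.55] sd 1.2 tang 1.37 rad -1.55 P [-0.04119 -0.10521  0.21167] phi 57.1
side collar top 0.2282 178
side collar top 0.228 184
top collar top 0.2287 231
58 dx 0.0011 dy -0.0007 abs [-0.0404  0.2111]
59 dx 0.0022 dy -0.0014 abs [-0.0393  0.2118]
60 dx 0.0033 dy -0.0021 abs [-0.0382  0.2125]
61 dx 0.0044 dy -0.0027 abs [-0.0371  0.2131]
62 dx 0.0056 dy -0.0033 abs [-0.0359  0.2137]
63 dx 0.0068 dy -0.0039 abs [-0.0347  0.2143]
```

```bash
python3 -m creep '[{"dx":0.0011,"dy":-0.0007,"dz":0,"rx":0,"ry":0,"rz":0,"gripper":0.1},{"dx":0.0022,"dy":-0.0014,"dz":0,"rx":0,"ry":0,"rz":0,"gripper":0.1},{"dx":0.0033,"dy":-0.0021,"dz":0,"rx":0,"ry":0,"rz":0,"gripper":0.1},{"dx":0.0033,"dy":-0.0021,"dz":0,"rx":0,"ry":0,"rz":0,"gripper":0.1}]' 22
python3 - <<'E'
from h import *
ft(60,8); collar("side"); collar("top")
E
```

```text
time: 14.95
tool_pos: [0.4914, -0.0549, 0.2138]
tool_rot: [-1.571, -0.0, -0.155]
contact_force: [3.5, -0.3, -1.6]
opening: 0.0235
t 15.35 F [ 3.58  0.31 -2.19] sd 2.4 tang 2.01 rad -3.69 P [-0.03793 -0.1052   0.21377] phi 60.03
side collar top 0.2278 178
top collar top 0.2278 236
```

```bash
python3 -c "
from h import *
arc((-.0382,.2125),(-.00055,.1472),[61,62,63,64])"
python3 -m creep '[{"dx":0.0013,"dy":-0.0003,"dz":0,"rx":0,"ry":0,"rz":0,"gripper":0.1},{"dx":0.0025,"dy":-0.0009,"dz":0,"rx":0,"ry":0,"rz":0,"gripper":0.1},{"dx":0.0025,"dy":-0.0009,"dz":0,"rx":0,"ry":0,"rz":0,"gripper":0.1}]' 22
python3 - <<'E'
from h import *
ft(62,8); collar("side"); collar("top")
E
```

```text
61 dx 0.0013 dy -0.0003 abs [-0.0369  0.2128]
62 dx 0.0024 dy -0.0009 abs [-0.0358  0.2134]
63 dx 0.0036 dy -0.0015 abs [-0.0346  0.214 ]
64 dx 0.0048 dy -0.0021 abs [-0.0334  0.2146]
time: 15.82
tool_pos: [0.4938, -0.0553, 0.2149]
tool_rot: [-1.571, -0.0, -0.155]
contact_force: [2.8, -0.3, -0.1]
opening: 0.0233
t 16.23 F [1.8  0.59 0.35] sd 0.6 tang 1.75 rad -0.54 P [-0.03546 -0.10528  0.21484] phi 62.05
side collar top 0.2262 184
top collar top 0.2272 230
```

```bash
python3 -m creep '[{"dx":0.0006,"dy":-0.0003,"dz":0,"rx":0,"ry":0,"rz":0,"gripper":0.1},{"dx":0.0012,"dy":-0.0006,"dz":0,"rx":0,"ry":0,"rz":0,"gripper":0.1},{"dx":0.0012,"dy":-0.0006,"dz":0,"rx":0,"ry":0,"rz":0,"gripper":0.1}]' 22
python3 - <<'E'
from h import *
ft(63,8)
E
python3 -m creep '[{"dx":0.0006,"dy":-0.0003,"dz":0,"rx":0,"ry":0,"rz":0,"gripper":0.1},{"dx":0.0012,"dy":-0.0006,"dz":0,"rx":0,"ry":0,"rz":0,"gripper":0.1},{"dx":0.0012,"dy":-0.0006,"dz":0,"rx":0,"ry":0,"rz":0,"gripper":0.1}]' 22
python3 - <<'E'
from h import *
ft(64,8); collar("side"); collar("top")
E
```

```text
time: 16.7
tool_pos: [0.4949, -0.0556, 0.2154]
tool_rot: [-1.571, -0.0, -0.155]
contact_force: [0.2, -1.4, 1.7]
opening: 0.0237
t 17.1 F [ 1.07 -0.17  1.79] sd 0.8 tang 1.76 rad 1.11 P [-0.03425 -0.1053   0.21536] phi 63.05
time: 17.48
tool_pos: [0.4961, -0.0557, 0.2159]
tool_rot: [-1.571, -0.0, -0.155]
contact_force: [0.8, -0.6, 2.5]
opening: 0.0231
t 17.88 F [ 0.77 -0.42  2.33] sd 1.1 tang 1.71 rad 1.76 P [-0.03303 -0.10528  0.21594] phi 64.07
side collar top 0.2258 172
top collar top 0.2266 228
```

```bash
python3 -m creep '[{"dx":0.0006,"dy":-0.0003,"dz":0,"rx":0,"ry":0,"rz":0,"gripper":0.1},{"dx":0.0012,"dy":-0.0007,"dz":0,"rx":0,"ry":0,"rz":0,"gripper":0.1},{"dx":0.0012,"dy":-0.0007,"dz":0,"rx":0,"ry":0,"rz":0,"gripper":0.1}]' 22
python3 - <<'E'
from h import *
ft(65,8)
E
python3 -m creep '[{"dx":0.0006,"dy":-0.0003,"dz":0,"rx":0,"ry":0,"rz":0,"gripper":0.1},{"dx":0.0012,"dy":-0.0006,"dz":0,"rx":0,"ry":0,"rz":0,"gripper":0.1},{"dx":0.0012,"dy":-0.0006,"dz":0,"rx":0,"ry":0,"rz":0,"gripper":0.1}]' 22
python3 - <<'E'
from h import *
ft(66,8); collar("side"); collar("top")
E
```

```text
time: 18.35
tool_pos: [0.4973, -0.0559, 0.2166]
tool_rot: [-1.571, -0.0, -0.155]
contact_force: [1.0, -0.8, 1.8]
opening: 0.0234
t 18.75 F [ 1.93 -0.93  0.96] sd 1.2 tang 2.15 rad 0.06 P [-0.03183 -0.10524  0.21659] phi 65.1
time: 19.12
tool_pos: [0.4985, -0.056, 0.2172]
tool_rot: [-1.571, -0.0, -0.155]
contact_force: [1.6, -0.9, 0.6]
opening: 0.0237
t 19.52 F [ 2.05 -0.48 -0.01] sd 1.1 tang 1.87 rad -0.84 P [-0.03065 -0.10522  0.21718] phi 66.11
side collar top 0.225 172
top collar top 0.2255 226
```

```bash
python3 -m creep '[{"dx":0.0006,"dy":-0.0002,"dz":0,"rx":0,"ry":0,"rz":0,"gripper":0.1},{"dx":0.0012,"dy":-0.0004,"dz":0,"rx":0,"ry":0,"rz":0,"gripper":0.1},{"dx":0.0012,"dy":-0.0004,"dz":0,"rx":0,"ry":0,"rz":0,"gripper":0.1}]' 22
python3 - <<'E'
from h import *
ft(67,8)
E
python3 -m creep '[{"dx":0.0006,"dy":-0.0002,"dz":0,"rx":0,"ry":0,"rz":0,"gripper":0.1},{"dx":0.0012,"dy":-0.0005,"dz":0,"rx":0,"ry":0,"rz":0,"gripper":0.1},{"dx":0.0012,"dy":-0.0005,"dz":0,"rx":0,"ry":0,"rz":0,"gripper":0.1}]' 22
python3 - <<'E'
from h import *
ft(68,8); collar("side"); collar("top")
E
```

```text
time: 20.0
tool_pos: [0.4996, -0.0562, 0.2176]
tool_rot: [-1.571, 0.0, -0.155]
contact_force: [2.5, -0.4, 0.1]
opening: 0.0233
t 20.4 F [ 1.56 -0.6   0.16] sd 0.9 tang 1.5 rad -0.46 P [-0.02948 -0.10525  0.21763] phi 67.05
time: 20.78
tool_pos: [0.5005, -0.0564, 0.218]
tool_rot: [-1.571, 0.001, -0.155]
contact_force: [-0.3, -0.9, 0.5]
opening: 0.0235
t 21.18 F [-0.8  -0.64  0.03] sd 0.4 tang -0.73 rad 0.32 P [-0.0285  -0.10525  0.218  ] phi 67.85
side collar top 0.2248 172
top collar top 0.2251 233
```

Contact: the tangential force went from about +1.8 N to −0.7 N within one degree, so the buffer carries the weight with only a light press. Letting go of the crank.

```bash
python3 -m creep '[{"dx":0,"dy":0,"dz":0,"rx":0,"ry":0,"rz":0,"gripper":0.35},{"dx":0,"dy":0,"dz":0,"rx":0,"ry":0,"rz":0,"gripper":0.6},{"dx":0,"dy":0,"dz":0,"rx":0,"ry":0,"rz":0,"gripper":0.8},{"dx":0,"dy":0,"dz":0,"rx":0,"ry":0,"rz":0,"gripper":0.8},{"dx":0,"dy":0,"dz":0,"rx":0,"ry":0,"rz":0,"gripper":0.8}]' 22
python3 - <<'E'
from h import *
st(); collar("side"); p,d,Y=collar("top")
p,d,Y=collar("side"); crop(p,240,110,440,310,3,"pics/side8z.png")
E
```

```text
time: 21.9
tool_pos: [0.5008, -0.0564, 0.2181]
tool_rot: [-1.571, -0.0, -0.155]
contact_force: [-0.1, 1.1, 0.2]
opening: 0.0673
t 21.9 stand [-0.0283 -0.1052  0.2181] F_stand [-0.29  1.12  0.25] T [ 0.06 -0.1   0.03] rv [-0.  0. -0.] open 0.0673 q [-0.264  0.327  1.622 -0.     1.193 -0.109]
side collar top 0.2248 172
top collar top 0.2253 233
side collar top 0.2249 172
```

View pics/side8z.png

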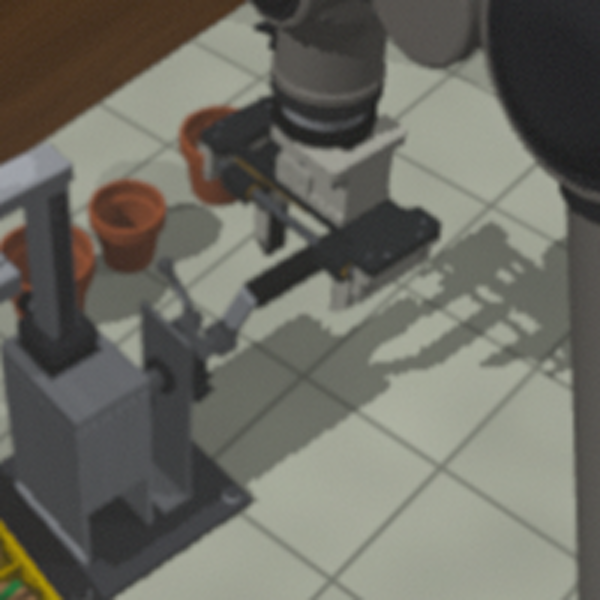

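The collar rests on the buffer and stayed at the same height after release. Next, up and across to the lever.

```bash
python3 -m creep '[{"dx":0,"dy":-0.02,"dz":0,"rx":0,"ry":0,"rz":0,"gripper":0.8},{"dx":0,"dy":-0.05,"dz":0,"rx":0,"ry":0,"rz":0,"gripper":0.8},{"dx":0,"dy":-0.08,"dz":0,"rx":0,"ry":0,"rz":0,"gripper":0.8},{"dx":0.01,"dy":-0.092,"dz":0.03,"rx":0,"ry":0,"rz":0,"gripper":0.6},{"dx":0.03,"dy":-0.092,"dz":0.07,"rx":0,"ry":0,"rz":0,"gripper":0.45},{"dx":0.049,"dy":-0.092,"dz":0.101,"rx":0,"ry":0,"rz":0,"gripper":0.45},{"dx":0.049,"dy":-0.092,"dz":0.101,"rx":0,"ry":0,"rz":0,"gripper":0.45},{"dx":0.049,"dy":-0.092,"dz":0.101,"rx":0,"ry":0,"rz":0,"gripper":0.45}]' 20
python3 - <<'E'
from h import *
st(); p,d,Y=collar("side"); crop(p,240,60,440,260,3,"pics/side9z.png"); rel([.021,-.004,.247])
E
```

```text
time: 23.05
tool_pos: [0.5644, 0.0355, 0.3098]
tool_rot: [-1.571, 0.001, -0.155]
contact_force: [-0.8, 0.7, -0.7]
opening: 0.0413
t 23.05 stand [ 0.0204 -0.0046  0.3098] F_stand [-0.89  0.57 -0.72] T [ 0.01 -0.16 -0.  ] rv [-0.001 -0.     0.001] open 0.0413 q [-0.072  0.379  1.287 -0.     1.477  0.082]
side collar top 0.2247 172
d [0.0007 0.063  0.001 ] r [ 0.0005 -0.0005 -0.0005]
```

View pics/side9z.png

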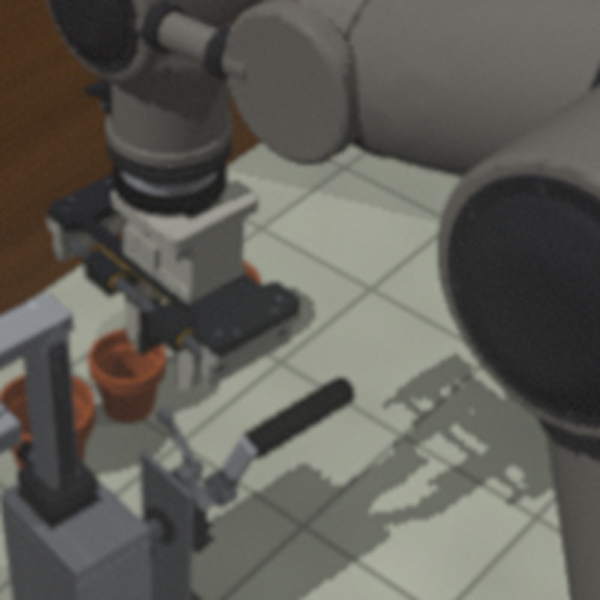

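The fingers straddle the thrown ball at (165,415). The crank grip stayed up at (300,415). Lower and swing the lever back.

```bash
python3 -m creep '[{"dx":0.0007,"dy":0.02,"dz":0.001,"rx":0,"ry":0,"rz":0,"gripper":0.45},{"dx":0.0007,"dy":0.045,"dz":0.001,"rx":0,"ry":0,"rz":0,"gripper":0.45},{"dx":0.0007,"dy":0.063,"dz":0.001,"rx":0,"ry":0,"rz":0,"gripper":0.45},{"dx":0.0007,"dy":0.063,"dz":0.001,"rx":0,"ry":0,"rz":0,"gripper":0.45},{"dx":-0.006,"dy":0.063,"dz":0.001,"rx":0,"ry":0,"rz":0,"gripper":0.45},{"dx":-0.012,"dy":0.063,"dz":0.001,"rx":0,"ry":0,"rz":0,"gripper":0.45},{"dx":-0.019,"dy":0.063,"dz":0.001,"rx":0,"ry":0,"rz":0,"gripper":0.45},{"dx":-0.026,"dy":0.063,"dz":0.001,"rx":0,"ry":0,"rz":0,"gripper":0.45},{"dx":-0.033,"dy":0.063,"dz":0.001,"rx":0,"ry":0,"rz":0,"gripper":0.45},{"dx":-0.04,"dy":0.063,"dz":0.001,"rx":0,"ry":0,"rz":0,"gripper":0.45},{"dx":-0.045,"dy":0.063,"dz":0.001,"rx":0,"ry":0,"rz":0,"gripper":0.45}]' 20
python3 - <<'E'
from h import *
st(); p,d,Y=collar("side"); st()
E
```

```text
time: 24.48
tool_pos: [0.5199, 0.0439, 0.247]
tool_rot: [-1.571, 0.0, -0.155]
contact_force: [2.2, 0.3, -0.2]
opening: 0.041
t 24.48 stand [-0.0249 -0.0032  0.247 ] F_stand [ 2.09  0.62 -0.2 ] T [ 0.03 -0.57  0.04] rv [-0. -0.  0.] open 0.041 q [-0.063  0.334  1.527 -0.     1.281  0.092]
side collar top 0.2247 191
t 24.52 stand [-0.0254 -0.0032  0.2469] F_stand [-0.31  0.04 -0.76] T [-0.02 -0.2  -0.03] rv [-0.    -0.     0.001] open 0.0414 q [-0.063  0.333  1.528 -0.     1.281  0.092]
```

```bash
python3 -m creep '[{"dx":-0.003,"dy":0,"dz":0,"rx":0,"ry":0,"rz":0,"gripper":0.45},{"dx":-0.006,"dy":0,"dz":0,"rx":0,"ry":0,"rz":0,"gripper":0.45},{"dx":-0.008,"dy":0,"dz":0,"rx":0,"ry":0,"rz":0,"gripper":0.45}]' 20
python3 -c "
from h import *
st()"
python3 -m creep '[{"dx":-0.001,"dy":0,"dz":0,"rx":0,"ry":0,"rz":0,"gripper":0.45},{"dx":-0.002,"dy":0,"dz":0,"rx":0,"ry":0,"rz":0,"gripper":0.45}]' 20
python3 -c "
from h import *
st()"
```

```text
time: 24.9
tool_pos: [0.5125, 0.0449, 0.2469]
tool_rot: [-1.571, 0.0, -0.155]
contact_force: [3.7, -0.6, -0.8]
opening: 0.0412
t 24.9 stand [-0.0324 -0.0033  0.2469] F_stand [ 3.73 -0.03 -0.83] T [ 0.02 -0.59  0.  ] rv [-0.  0.  0.] open 0.0412 q [-0.062  0.32   1.547 -0.     1.275  0.094]
time: 25.15
tool_pos: [0.5108, 0.0452, 0.2471]
tool_rot: [-1.571, -0.0, -0.155]
contact_force: [5.3, -1.3, -2.1]
opening: 0.0415
t 25.15 stand [-0.0341 -0.0033  0.2471] F_stand [ 5.41 -0.47 -2.12] T [-0.03 -0.84 -0.02] rv [-0.  0. -0.] open 0.0415 q [-0.061  0.317  1.552 -0.     1.273  0.094]
```

```bash
python3 -m creep '[{"dx":-0.001,"dy":0,"dz":0,"rx":0,"ry":0,"rz":0,"gripper":0.45},{"dx":-0.002,"dy":0,"dz":0,"rx":0,"ry":0,"rz":0,"gripper":0.45}]' 20
python3 -c "
from h import *
st()"
python3 -m creep '[{"dx":-0.001,"dy":0,"dz":0,"rx":0,"ry":0,"rz":0,"gripper":0.45},{"dx":-0.001,"dy":0,"dz":0,"rx":0,"ry":0,"rz":0,"gripper":0.45}]' 20
python3 -c "
from h import *
st()"
```

```text
time: 25.4
tool_pos: [0.5101, 0.0453, 0.2475]
tool_rot: [-1.571, -0.004, -0.155]
contact_force: [8.7, -1.2, -1.9]
opening: 0.0414
t 25.4 stand [-0.0348 -0.0033  0.2475] F_stand [ 8.82  0.14 -1.88] T [-0.03 -1.74 -0.06] rv [-0.     0.    -0.004] open 0.0414 q [-0.061  0.313  1.556 -0.     1.269  0.094]
time: 25.65
tool_pos: [0.5098, 0.0453, 0.2478]
tool_rot: [-1.571, -0.006, -0.155]
contact_force: [11.6, -2.1, -2.5]
opening: 0.0419
t 25.65 stand [-0.0351 -0.0033  0.2478] F_stand [11.79 -0.33 -2.55] T [-0.08 -1.8   0.01] rv [ 0.     0.    -0.006] open 0.0419 q [-0.061  0.312  1.557 -0.     1.267  0.095]
```

The lever is at the hold stop (TCP stalled at −35 mm, force up to about 12 N). Backing off and lifting away.

```bash
python3 -m creep '[{"dx":0.008,"dy":0,"dz":0,"rx":0,"ry":0,"rz":0,"gripper":0.45},{"dx":0.013,"dy":-0.005,"dz":0,"rx":0,"ry":0,"rz":0,"gripper":0.45},{"dx":0.013,"dy":-0.03,"dz":0,"rx":0,"ry":0,"rz":0,"gripper":0.45},{"dx":0.013,"dy":-0.065,"dz":0,"rx":0,"ry":0,"rz":0,"gripper":0.45},{"dx":0,"dy":-0.1,"dz":-0.03,"rx":0,"ry":0,"rz":0,"gripper":0.45},{"dx":-0.03,"dy":-0.11,"dz":-0.08,"rx":0,"ry":0,"rz":0,"gripper":0.45},{"dx":-0.05,"dy":-0.11,"dz":-0.14,"rx":0,"ry":0,"rz":0,"gripper":0.45},{"dx":-0.06,"dy":-0.11,"dz":-0.2,"rx":0,"ry":0,"rz":0,"gripper":0.45},{"dx":-0.06,"dy":-0.11,"dz":-0.25,"rx":0,"ry":0,"rz":0,"gripper":0.45},{"dx":-0.06,"dy":-0.11,"dz":-0.28,"rx":0,"ry":0,"rz":0,"gripper":0.45},{"dx":-0.06,"dy":-0.11,"dz":-0.28,"rx":0,"ry":0,"rz":0,"gripper":0.45}]' 20
python3 - <<'E'
from h import *
st(); p,d,Y=collar("side"); cv2.imwrite("pics/side10.png",p[:,:,::-1]); crop(p,240,130,360,280,5,"pics/tmp.png"); crop(p,250,150,350,250,6,"pics/side10z.png")
q=Y[(Y[...,2]>.225)&(Y[...,2]<.26)&(abs(Y[...,1])<.03)&(abs(Y[...,0])<.06)]; print(q.mean(0),len(q))
q=Y[(Y[...,0]>-.045)&(Y[...,0]<-.012)&(Y[...,1]>-.02)&(Y[...,1]<.012)&(Y[...,2]>.165)]; print(q[np.argsort(q[:,0])].round(3).tolist())
p,d,Y=collar("top"); cv2.imwrite("pics/top10.png",p[:,:,::-1]); crop(p,200,170,350,290,5,"pics/top10z.png")
E
```

```text
time: 27.02
tool_pos: [0.4045, -0.223, 0.3569]
tool_rot: [-1.57, 0.001, -0.158]
contact_force: [0.2, 0.7, -0.7]
opening: 0.0412
t 27.02 stand [-0.0977 -0.2847  0.3569] F_stand [ 0.06  0.71 -0.71] T [-0.05 -0.11  0.02] rv [0.001 0.003 0.001] open 0.0412 q [-0.67   0.157  1.463 -0.     1.524 -0.512]
side collar top 0.2246 170
[-0.02452032  0.00285172  0.24466061] 31
[[-0.03, 0.002, 0.248], [-0.029, 0.006, 0.178], [-0.029, 0.005, 0.242], [-0.029, 0.001, 0.243], [-0.028, -0.001, 0.176], [-0.028, -0.002, 0.246], [-0.028, -0.002, 0.243], [-0.028, 0.009, 0.247], [-0.027, 0.003, 0.243], [-0.027, 0.005, 0.179], [-0.027, 0.003, 0.246], [-0.027, -0.002, 0.177], [-0.027, 0.006, 0.251], [-0.027, 0.001, 0.176], [-0.027, 0.005, 0.244], [-0.026, 0.001, 0.179], [-0.026, -0.005, 0.174], [-0.026, 0.007, 0.183], [-0.026, -0.004, 0.247], [-0.026, 0.005, 0.239], [-0.026, 0.006, 0.178], [-0.026, -0.001, 0.245], [-0.026, -0.001, 0.248], [-0.025, -0.0, 0.166], [-0.025, 0.001, 0.246], [-0.025, -0.0, 0.18], [-0.025, -0.004, 0.167], [-0.025, -0.004, 0.177], [-0.024, -0.004, 0.18], [-0.024, 0.001, 0.248], [-0.02
[... 619 characters left out ...]
 [-0.021, 0.002, 0.185], [-0.021, -0.001, 0.183], [-0.02, 0.005, 0.183], [-0.02, 0.006, 0.248], [-0.02, 0.003, 0.246], [-0.02, 0.005, 0.186], [-0.02, 0.001, 0.187], [-0.02, -0.002, 0.185], [-0.019, -0.001, 0.227], [-0.019, 0.004, 0.171], [-0.019, -0.002, 0.187], [-0.019, 0.002, 0.248], [-0.018, 0.003, 0.187], [-0.018, 0.0, 0.188], [-0.017, 0.003, 0.193], [-0.017, -0.001, 0.19], [-0.017, -0.001, 0.194], [-0.016, -0.005, 0.187], [-0.016, 0.004, 0.193], [-0.016, -0.001, 0.223], [-0.016, 0.007, 0.195], [-0.015, 0.001, 0.186], [-0.015, -0.002, 0.219], [-0.014, 0.003, 0.187], [-0.014, 0.001, 0.227], [-0.014, -0.005, 0.215], [-0.013, 0.002, 0.193], [-0.012, -0.001, 0.193]]
top collar top 0.2252 224
```

View pics/side10z.png

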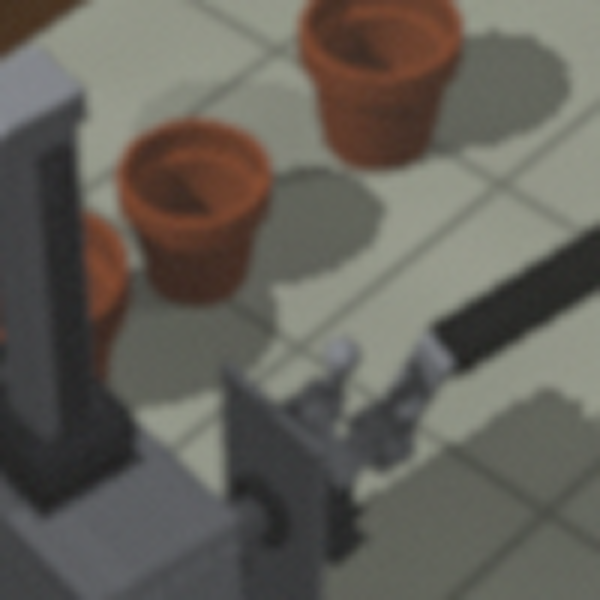

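View pics/top10z.png

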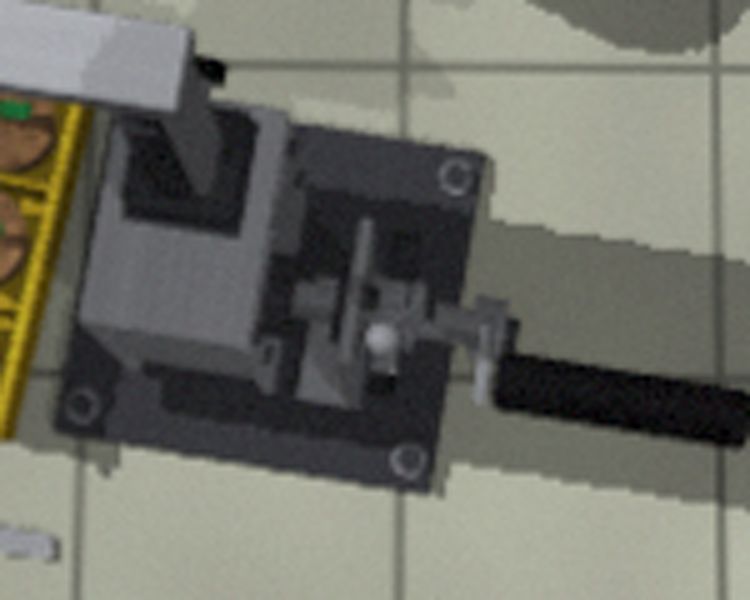

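View pics/top10.png

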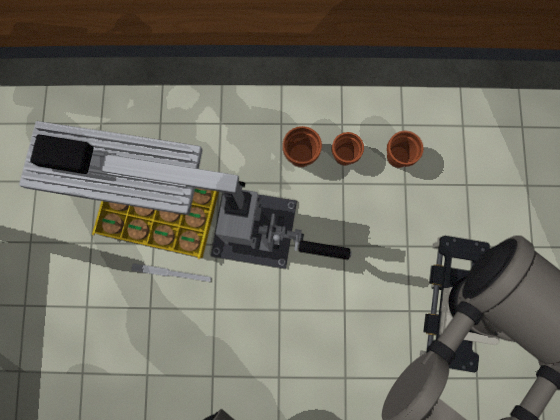

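The lever ball is back at hold, at (340,352) in the side crop and (380,337) in the top crop. The pawl nose lies on the teeth (z≈177 mm), and the collar sits on the buffer. Tray, pots and widger are where they were, and the robot is clear of everything.

```bash
python3 -c "
from cell import robot
print(robot.hand_in())"
```

```text
the job is handed in; nothing more can be done
None
```

The light is down with its collar resting on the rubber buffer, the release lever is back at hold, and the job was handed in at about 27 s. `hand_in` gave no verdict.

**What I did**
- **Release:** I threw the lever to its far stop. I then took the crank and eased it about 0.08 rad in the raising direction until the pawl jumped clear, which I confirmed in the side camera image and depth.
- **Lowering:** I wound the light down slowly with the crank in hand the whole way. The push along the crank's path went from about +1.8 N to −0.7 N within the last degree, at about 34 mm of descent. The press beyond the light's own weight is roughly 3 N on the buffer by my estimate.
- **Finish:** I let go of the crank, swung the lever back to its hold stop (about 12 N against it), and moved the arm away.

**Last checks**
- **Collar:** its top read 224.8 mm before I let go of the crank and 224.6 mm at the end (side camera), so it stayed put. The top camera agrees to within 1 mm.
- **Lever and pawl:** the ball is back where it started, within about 3 mm. The pawl nose dropped from about 187 to 177 mm, so it lies on the wheel again. It was at about 171 mm when pinched at the start, so it rests at a different place on a tooth.
- **Surroundings:** the tray, pots and widger look unmoved in the top picture, and the robot was touching nothing.

No check failed. The main uncertainty is about 1 N of noise in single force readings, which I averaged near contact.

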